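# Drive the worn spacers out of an LED board in a turning rework frame

### The job

The LED board in the rework frame has to lose its worn red spacers: turn it a quarter turn about its long axis so that it stands on edge with its green LED side away from the robot, and lock it by turning the orange knob clockwise as far as it goes. With the yellow-handled drift, push every red spacer out from the bare back of the board so that it drops into the blue tray, keeping the fingers off spacers that are still in the board. Then lay the drift back across the middle of its two-post rest, loosen the knob, turn the board back flat with the LED side up, lock it fully again, and leave the bottle, the glass dish and the screwdriver alone.

Things in the scene. Friction and masses are not known exactly. Their poses are not given: they have to be found in the camera images.
- frame: rework frame, fixed: aluminium base plate 8 mm thick with two posts. Origin on the table midway between the posts, under the board's rotation axis (120 mm up); x points away from the robot, y (left) along the rotation axis, z up. The plate covers x -60 to +150, y -155 to +155 mm. Post heads 46 (x) x 30 mm at y = +128 and -128 mm, tops 154 mm high
- board (a joint): turn of the board about the frame's y axis, rad: 0 = flat, LED side up; +1.571 = on edge, LED side facing the frame's +x (away from the robot), bare back towards the robot; it grows as the near edge rises and the far edge sinks. Turns from -2.9 to 2.9 and stays where left (bearing friction 0.05 N m) while the knob is loose; locked, it holds over 1 N m. Starts at 0
- board_center (a point): centre of the board, on the rotation axis. Its axes turn with the board: z out of the green LED side, y along the frame's y (the long axis). Board 100 mm (x) x 176 mm (y) x 10 mm thick (z -5 to +5), bare aluminium back; black jaws 100 x 10 x 18 mm hold its short ends, the long edges are free. The small parts on the LED side are only drawn
- knob (a joint): lock knob, rad: 0 = loose stop, 1.4 = fully locked stop; grows clockwise seen from above; locked is above 1.2. The clamp begins to bite at about 0.7; turning takes about 0.16 N m before and 0.3 N m at the end; stays where left. Starts loose, between 0 and 0.35
- knob_grip (a point): point on the axis of the orange lock knob, on a 20 mm stem over the frame's -y post head, 196 mm above the table, at the height to grip. The knob's bar is 42 mm long along this point's x, 12 mm wide (y), from 16 mm below this point to 10 mm above it, on a round skirt 38 mm across. Bar direction = frame yaw + 0.7 rad - knob joint
- bore1 (a point): middle of the mouth, at the bare back face of the board, of the bore at board x = -30 mm, y = +50 mm (19 mm across, through the 10 mm board); axes as board_center: z points through the board and out of the LED side
- bore2 (a point): middle of the mouth, at the bare back face of the board, of the bore at board x = -30 mm, y = -50 mm (19 mm across, through the 10 mm board); axes as board_center: z points through the board and out of the LED side
- bore3 (a point): middle of the mouth, at the bare back face of the board, of the bore at board x = +30 mm, y = +50 mm (19 mm across, through the 10 mm board); axes as board_center: z points through the board and out of the LED side
- bore4 (a point): middle of the mouth, at the bare back face of the board, of the bore at board x = +30 mm, y = -50 mm (19 mm across, through the 10 mm board); axes as board_center: z points through the board and out of the LED side
- spacer1: red spacer in bore 1 (None if there is none): round stem 18 mm across, 10 mm long, filling the bore, with a square flange 24 x 24 x 3 mm lying on the LED side; origin in the middle of the stem's free end, flush with the back face; z towards the flange. Its small hole is narrower than the drift's nose. A spring holds it with about 8 N; comes out only towards the LED side, free after some 10 mm
- spacer2: red spacer in bore 2 (None if there is none): round stem 18 mm across, 10 mm long, filling the bore, with a square flange 24 x 24 x 3 mm lying on the LED side; origin in the middle of the stem's free end, flush with the back face; z towards the flange. Its small hole is narrower than the drift's nose. A spring holds it with about 8 N; comes out only towards the LED side, free after some 10 mm
- spacer3: red spacer in bore 3 (None if there is none): round stem 18 mm across, 10 mm long, filling the bore, with a square flange 24 x 24 x 3 mm lying on the LED side; origin in the middle of the stem's free end, flush with the back face; z towards the flange. Its small hole is narrower than the drift's nose. A spring holds it with about 8 N; comes out only towards the LED side, free after some 10 mm
- spacer4: red spacer in bore 4 (None if there is none): round stem 18 mm across, 10 mm long, filling the bore, with a square flange 24 x 24 x 3 mm lying on the LED side; origin in the middle of the stem's free end, flush with the back face; z towards the flange. Its small hole is narrower than the drift's nose. A spring holds it with about 8 N; comes out only towards the LED side, free after some 10 mm
- tray: blue open tray fixed on the frame's base plate under and beyond the board: 180 mm (x) x 214 mm (y), 30 mm high, walls 3 mm; origin in the middle of its underside (8 mm above the table), 52 mm beyond the frame's origin along the frame's x; axes as the frame
- drift: drift: square yellow handle 16 x 16 mm, 115 mm long, with a round steel nose 8 mm across and 80 mm long; 110 g. Origin on its axis at the centre of mass; x points to the nose. Handle from x = -70 to +45 mm, nose tip at +125 mm
- drift_tip (a point): end of the drift's nose, 125 mm from the drift's origin
- drift_rest: drift rest, fixed: grey foot 100 x 50 x 8 mm, two white posts 6 mm thick, 30 mm wide, at x = -36 and +36 mm; each has a saddle 20 mm wide, floor 45 mm above the table, between lips 12 mm high. Origin on the table under its middle, x along the line of posts. At the start the drift lies in both saddles, its origin 53 mm above this origin, nose away from the robot
- spares: grey box of new teal spacers, fixed, 110 x 90 x 35 mm; origin in the middle of its underside (bystander)
- bottle: white bottle, 52 mm across, 120 mm tall; origin in the middle of its underside (bystander)
- dish: shallow glass dish, 80 mm across, 22 mm high; origin in the middle of its underside (bystander)
- driver: screwdriver with a red handle lying on the table, 170 mm long, handle 26 mm across; origin under its middle (bystander)

How it is judged:
By the outcome, as a careful person would: the job done as asked, in the order asked, and still so for the second after the job is handed in, with the robot touching nothing.
Of spacer1, spacer2, spacer3, spacer4 only 2 to 4 are there at a start; the rules pass over those that are not, and their reading is None.
At some moment in a run one of drift may be knocked a few centimetres aside while the robot is not near it.
It also fails if it takes over 210 s, if anything falls off the work surface, if the arm or the gripper's body presses on something with over 40 N, if the wrist force passes 120 N, or if a joint passes its speed limit or range.

### The arm

A 6-joint arm with a two-finger parallel gripper is mounted at the origin on the work surface. World frame = base frame: x ahead of the robot, y to its left, z up, the work surface at z = 0. Lengths are in m, angles in rad, forces in N, time in s.
With the tool pointing down it reaches from about 0.35 to 0.775 m from the base axis. Payload 5.5 kg.
Tool frame: the origin (TCP) lies midway between the tips of the shut fingers; the grasp point (between the pads) lies 19 mm behind it (r.grip_point_offset is the distance from the TCP to the grasp point, in m); z points along the fingers, y is the line along which they close (so a half turn about z gives the same grasp; the last joint's range is limited). The gripper opens to 85 mm and grips with 20 to 120 N. Pads are 22 mm wide; open, the fingers measure 114 mm over their backs; the gripper's body (76 mm by 85 mm) begins 54 mm behind the grasp point. The pads swing forward as they close: fully open they stand 13 mm farther back than shut.
Start: joints at [-1.282, 0.313, 0.046, 1.304, 0, 1.431], TCP at [0.239, -0.523, 0.231] pointing down, gripper open.
Joint ranges: [-2.76, 2.76], [-0.86, 1.69], [-1.03, 1.26], [-2.2, 2.34], [-1.47, 1.5], [-3.14, 3.14]. Speed limits (rad/s): [2.57, 2.57, 3.14, 3.14, 3.14, 3.14].

### API

Orientations are given as a rotation vector (axis times angle).
In Python, from station import r gives the robot as it stands.
- The arm moves only by the tool arm_command, never from a script. Its argument "deltas" is a list of rows, each an object of numbers: "jaw": the opening, from 0 (shut) to 1 (fully open); "x", "y", "z": the shift along the tool's x, y, z as a fraction of full scale; "rx", "ry", "rz": the turn, a rotation vector about the tool's x, y, z as a fraction of full scale. A call has 1 to 20 rows; each row is the pose to reach, as a shift and turn from the pose commanded when the call began, along the tool's axes at that moment; what a row does not reach only later rows make up. Full scale, the value 1, is 0.2 m for a shift and 90 degrees for a turn. A row lasts 1/10 s, in which the tool goes at most 50 mm and 8.59 degrees, less where a joint would pass 70% of its speed; a pose out of reach is approached as far as the arm can. A call with a number of a shift or a turn outside -1 to 1 is refused whole. A call with a gripper value outside its range is refused whole. The fingers move at their own pace and stop on an object; "force" is the grip in N (left out, the last holds). Time passes only in rows, so rows that repeat a pose let the fingers close. It gives the time, the measured TCP pose, the force, the opening and the grip force at its end, in the units of the state.
- r.sense(): the state, without advancing time (a new reading comes with each control period).
- r.capture(name): name is "side" or "top"; returns a dict with "frame" (420x560x3 uint8, blue, green, red), "fov_y" (degrees; the focal length in pixels is half the picture's height over the tangent of half this angle, whatever the lens; pixels are square), "cx", "cy" (the principal point, pixels), "position" and "attitude" of the camera in the world. Camera axes: x right, y up, looking along -z (the intrinsics and any distortion apply to the point x, -y, -z); pixel columns grow to the right and rows downward; lengths in m; the calibration is good to about 2 mm. A picture is of the moment at which its call begins. There is no depth.
- r.close_job(): hands the job in; it is judged then, once.
The state is a dict: "time_s": time; "q": joint angles; "joint_velocities": joint speeds; "effort": joint torques, N m; "position": TCP position; "orientation": TCP orientation; "ft_force": force on the tool from outside, world axes, zero at the start; "ft_torque": the same for the moment, N m; "opening": finger opening in m; "gripper_force": force on a finger pad.
Only numpy, scipy, OpenCV 4.12 (cv2) and the standard library are available. Lean on these libraries where they do the work, as an engineer would, in place of code of your own. Each camera call takes 0.05 s, during which the arm holds its last target. There are 200 camera calls.

## Working session

There is one attempt and no reset: what is moved stays moved. The work goes in short steps, Python scripts to look and compute and a tool call to move; the robot and the scene stay as the last step left them, time stands still between calls to the robot, and variables do not carry over. Pictures are saved under pics/ and viewed, at most 14 in all, crops included, and the job is handed in when it is done.

Besides the shell and the picture viewer there is one more tool, called after ">>>" as name(argument=value, ...), one argument or row to a line, values as JSON. arm_command: Moves the arm, as the interface text tells. Its arguments: {"type":"object","properties":{"deltas":{"type":"array","items":{"type":"object","properties":{"jaw":{"type":"number"},"x":{"type":"number"},"y":{"type":"number"},"z":{"type":"number"},"rx":{"type":"number"},"ry":{"type":"number"},"rz":{"type":"number"}}}},"force":{"type":"number"}},"required":["deltas"]}

```bash
ls; mkdir -p pics
python3 - <<'E'
from station import r
import cv2
print(r.sense(), r.grip_point_offset)
for n in("side","top"):
    c=r.capture(n); cv2.imwrite(f"pics/{n}0.png",c["frame"]); print({k:v for k,v in c.items() if k!="frame"})
E
```

```text
pics
{'time_s': 0.0, 'q': array([-1.28158290e+00,  3.14006120e-01,  4.49904312e-02,  1.30359087e+00,
       -1.83123100e-05,  1.43117346e+00]), 'joint_velocities': array([-1.59549903e-03, -4.46067296e-04, -1.28533231e-03, -6.73836128e-05,
       -1.97977138e-03,  6.58074117e-04]), 'effort': array([ 1.05165032e-03, -4.80632937e+01,  2.98528719e+01,  1.96679123e-02,
        3.06158222e-05, -5.47690746e-06]), 'position': array([ 0.23892193, -0.5224596 ,  0.23041029]), 'orientation': array([-3.06788882e+00, -6.68080945e-01,  2.41028671e-04]), 'ft_force': array([-0.71717083, -0.48099434,  0.16564345]), 'ft_torque': array([0.01776376, 0.05294999, 0.01928132]), 'gripper_force': 0.0, 'opening': 0.08521154585150548} 0.0187
{'fov_y': 43.35868555071279, 'cx': 286.31850784550517, 'cy': 205.5997902416632, 'position': array([0.40748826, 1.02461547, 0.99898709]), 'attitude': array([ 0.11746102, -1.27070393, -2.72086989])}
{'fov_y': 53.862095645729795, 'cx': 285.23099374964914, 'cy': 209.51906408238216, 'position': array([ 0.43501699, -0.00746225,  1.04441079]), 'attitude': array([ 0.11236105, -0.14251548, -1.58520213])}
```

View pics/side0.png

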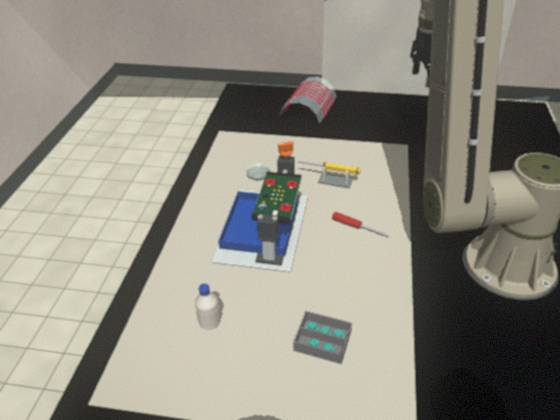

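View pics/top0.png

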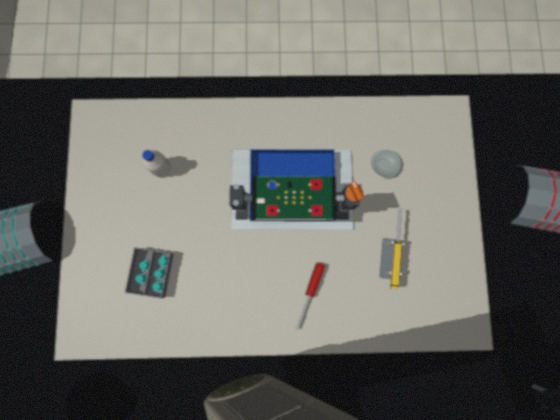

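Side: frame at about (265,220), drift (330,167), knob (286,150). Top: board at (293,198) with red spacers at (316,184), (271,211), (316,211). Bore 3, at (272,184), is empty. Next I'll enlarge both views.

Run:
```python
import cv2
a=cv2.imread("pics/top0.png")[140:290,220:420]; cv2.imwrite("pics/topc.png",cv2.resize(a,None,fx=4,fy=4,interpolation=cv2.INTER_CUBIC))
a=cv2.imread("pics/side0.png")[130:280,205:370]; cv2.imwrite("pics/sidec.png",cv2.resize(a,None,fx=4,fy=4,interpolation=cv2.INTER_CUBIC))
```

```text
(no output)
```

View pics/topc.png

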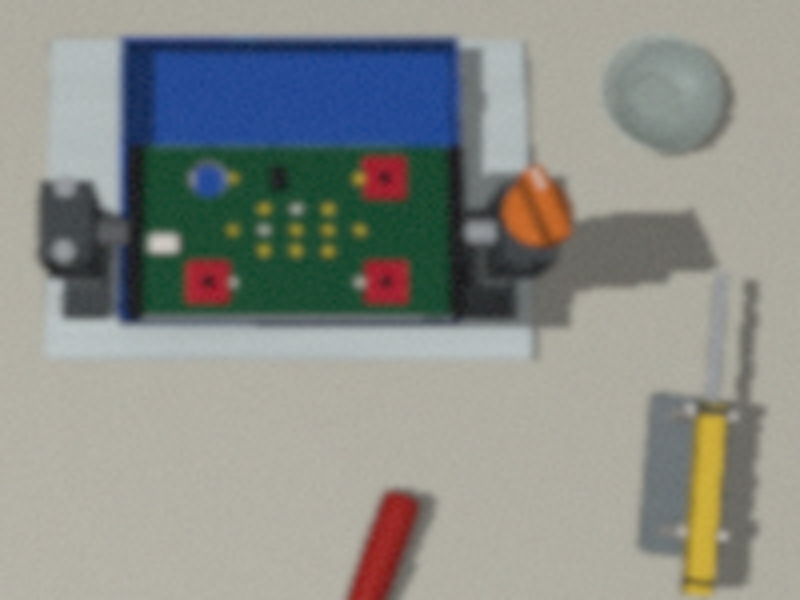

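View pics/sidec.png

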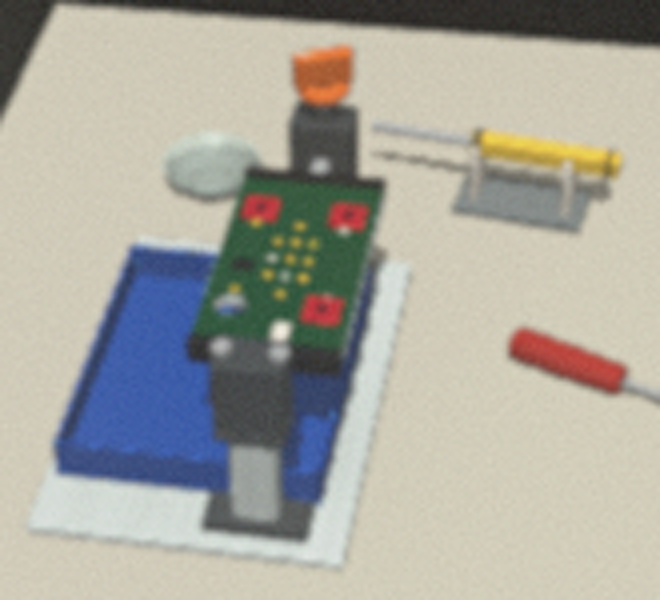

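Top crop (4x, offset 220,140): plate corners at (50,40), (524,40), (534,357) and (43,357). Spacers are at (209,282), (386,282) and (386,178). Drift tip is (721,272) and its handle end (699,592). The side crop agrees, so I'll fit poses from both.

```bash
cat > h.py <<'E'
import numpy as np, cv2
from scipy.spatial.transform import Rotation as R
from scipy.optimize import least_squares
def proj(c,P,k=0):
    f=210/np.tan(np.radians(c["fov_y"])/2)
    p=R.from_rotvec(c["attitude"]).inv().apply(np.atleast_2d(P)-c["position"])
    u=p[:,0]/-p[:,2]; v=-p[:,1]/-p[:,2]; s=1+k*(u*u+v*v)
    return np.c_[c["cx"]+f*u*s, c["cy"]+f*v*s]
def full(p,off): return (np.array(p)+.5)/4-.5+np.array(off)
def T(fr,P):  # fr=(x,y,yaw): local -> world
    c,s=np.cos(fr[2]),np.sin(fr[2]); P=np.atleast_2d(P).astype(float)
    return np.c_[fr[0]+c*P[:,0]-s*P[:,1], fr[1]+s*P[:,0]+c*P[:,1], P[:,2]]
E
python3 - <<'E'
from h import *
from station import r
t=r.capture("top"); s=r.capture("side")
m=1e-3
ft=np.array([(150,155,8),(150,-155,8),(-60,-155,8),(-60,155,8),(-30,50,128),(-30,-50,128),(30,-50,128),(30,50,125)])*m
pt=full([(50,40),(524,40),(534,357),(43,357),(209,282),(386,282),(386,178),(208,180)],(220,140))
fs=np.array([(-60,155,8),(150,155,8),(-60,-155,8),(-30,50,128),(-30,-50,128),(30,-50,128)])*m
ps=full([(343,565),(30,528),(412,265),(323,311),(349,216),(263,210)],(205,130))
for use in ("t","s","ts","tsk"):
    def f(p):
        k=p[3:5] if use=="tsk" else (0,0); o=[]
        if "t" in use:o.append(proj(t,T(p,ft),k[0])-pt)
        if "s" in use:o.append(proj(s,T(p,fs),k[1])-ps)
        return np.vstack(o).ravel()
    q=least_squares(f,[.45,0,0,0,0],loss="soft_l1"); print(use,q.x.round(4)); print(f(q.x).reshape(-1,2).round(1).tolist())
dt=full([(721,272),(710,404),(699,592)],(220,140)); ds=full([(374,126),(480,137),(617,160)],(205,130))
d=np.array([(125,0,53),(45,0,53),(-70,0,53)])*m
for use in("t","s","ts"):
    def g(p):
        o=[]
        if "t" in use:o.append(proj(t,T(p,d))-dt)
        if "s" in use:o.append(proj(s,T(p,d))-ds)
        return np.vstack(o).ravel()
    q=least_squares(g,[.3,-.25,0]); print(use,q.x.round(4),g(q.x).reshape(-1,2).round(1).tolist())
E
```

```text
t [ 0.6128 -0.0465 -0.0157  0.      0.    ]
[[-0.2, -0.5], [0.3, -0.3], [0.3, 0.5], [0.2, 0.7], [-0.2, 0.0], [-0.0, -0.0], [-0.4, -0.1], [0.1, -0.3]]
s [ 0.6112 -0.0463 -0.0137  0.      0.    ]
[[0.5, 0.0], [-0.8, -0.1], [0.1, -0.3], [0.3, 0.1], [0.1, 0.3], [-0.2, -0.2]]
ts [ 0.6122 -0.0465 -0.0145  0.      0.    ]
[[-0.2, -0.2], [0.3, -0.1], [0.4, 0.7], [0.2, 1.0], [-0.2, 0.3], [0.0, 0.2], [-0.4, 0.2], [0.1, -0.0], [0.0, -0.1], [-1.2, -0.2], [-0.2, -0.4], [-0.2, 0.0], [-0.3, 0.3], [-0.6, -0.3]]
tsk [ 0.6123 -0.0464 -0.0145 -0.1007 -0.2743]
[[-0.0, 0.0], [-0.0, 0.1], [0.1, 0.5], [0.3, 1.0], [-0.2, 0.3], [-0.0, 0.2], [-0.5, 0.1], [0.0, -0.0], [-0.0, -0.3], [-0.6, -0.7], [-0.2, -0.3], [-0.2, 0.0], [-0.4, 0.3], [-0.6, -0.3]]
t [ 0.473  -0.2916 -0.1319] [[-0.2, -0.1], [0.4, -0.6], [-0.2, 0.6]]
s [ 0.47   -0.2992 -0.1114] [[-0.1, -0.6], [-1.4, 0.4], [1.5, 0.1]]
ts [ 0.4718 -0.2929 -0.129 ] [[0.3, 0.4], [0.9, -0.1], [0.5, 1.1], [-0.8, 0.1], [-2.1, 1.4], [0.7, 1.5]]
```

Both views agree on the frame at (0.6123, -0.0465) with yaw -0.015. The drift is near (0.472, -0.293) with yaw -0.13. Spacers 1, 2 and 4 are present. I'll make a move planner helper.

```bash
cat >> h.py <<'E'
FR=(0.6123,-0.0465,-0.0150)
def down(psi): return R.from_euler("z",psi)*R.from_euler("x",np.pi)
def plan(pos,psi=None,Rt=None,frame=True):
    """delta (fractions) from the measured pose to TCP target; psi=yaw of tool x (world)"""
    from station import r
    s=r.sense(); R0=R.from_rotvec(s["orientation"])
    p=T(FR,pos)[0] if frame else np.array(pos)
    d=R0.inv().apply(p-s["position"])/.2
    w=(R0.inv()*(Rt or down(psi))).as_rotvec()/(np.pi/2)
    x=R0.as_matrix()[:,0]
    print("t%.1f"%s["time_s"],"pos",s["position"].round(4),"psi %.3f"%np.arctan2(x[1],x[0]),"F",s["ft_force"].round(1),"open %.4f"%s["opening"],"q",s["q"].round(2))
    print("  d",d.round(4),"w",w.round(4),"rows",int(max(np.linalg.norm(d)*4, np.linalg.norm(w)*90/8.59))+2)
E
python3 -c "
from h import *
plan((.036,0,.30),np.pi/2-.015)"
```

```text
t0.2 pos [ 0.239  -0.5226  0.2307] psi 0.429 F [ 0.4  1.  -0.2] open 0.0859 q [-1.28  0.31  0.05  1.3   0.    1.43]
  d [ 2.85   -1.3122 -0.3443] w [-6.000e-04 -5.000e-04 -7.175e-01] rows 14
```

>>> arm_command(
  deltas=[
    {"x": 0,"y": 0,"z": -0.35,"jaw": 0},
    {"x": 0,"y": 0,"z": -0.35,"jaw": 0},
    {"x": 1,"y": -0.46,"z": -0.35,"rz": -0.72,"jaw": 0},
    {"x": 1,"y": -0.46,"z": -0.35,"rz": -0.72,"jaw": 0},
    {"x": 1,"y": -0.46,"z": -0.35,"rz": -0.72,"jaw": 0},
    {"x": 1,"y": -0.46,"z": -0.35,"rz": -0.72,"jaw": 0},
    {"x": 1,"y": -0.46,"z": -0.35,"rz": -0.72,"jaw": 0},
    {"x": 1,"y": -0.46,"z": -0.35,"rz": -0.72,"jaw": 0},
    {"x": 1,"y": -0.46,"z": -0.35,"rz": -0.72,"jaw": 0},
    {"x": 1,"y": -0.46,"z": -0.35,"rz": -0.72,"jaw": 0},
    {"x": 1,"y": -0.46,"z": -0.35,"rz": -0.72,"jaw": 0},
    {"x": 1,"y": -0.46,"z": -0.35,"rz": -0.72,"jaw": 0},
  ],
  force=30,
)

```text
invalid input
```

```bash
python3 -c "
from h import *
plan((.036,0,.30),np.pi/2-.015)"
```

```text
t0.2 pos [ 0.239  -0.5226  0.2307] psi 0.429 F [ 0.4  1.  -0.2] open 0.0859 q [-1.28  0.31  0.05  1.3   0.    1.43]
  d [ 2.85   -1.3122 -0.3443] w [-6.000e-04 -5.000e-04 -7.175e-01] rows 14
```

>>> arm_command(
  deltas=[
    {"x": 0.0,"y": 0.0,"z": -0.35,"rx": 0.0,"ry": 0.0,"rz": 0.0,"jaw": 0.0},
    {"x": 0.0,"y": 0.0,"z": -0.35,"rx": 0.0,"ry": 0.0,"rz": 0.0,"jaw": 0.0},
  ],
  force=30,
)

```text
time_s: 0.4
position: [0.239, -0.5227, 0.3034]
orientation: [3.069, 0.668, 0.0]
ft_force: [0.2, -1.4, 0.9]
opening: 0.059
gripper_force: 0.0
```

>>> arm_command(
  deltas=[
    {"x": 1.0,"y": -0.46,"z": 0.0,"rx": 0.0,"ry": 0.0,"rz": -0.717,"jaw": 0.0},
    {"x": 1.0,"y": -0.46,"z": 0.0,"rx": 0.0,"ry": 0.0,"rz": -0.717,"jaw": 0.0},
    {"x": 1.0,"y": -0.46,"z": 0.0,"rx": 0.0,"ry": 0.0,"rz": -0.717,"jaw": 0.0},
    {"x": 1.0,"y": -0.46,"z": 0.0,"rx": 0.0,"ry": 0.0,"rz": -0.717,"jaw": 0.0},
    {"x": 1.0,"y": -0.46,"z": 0.0,"rx": 0.0,"ry": 0.0,"rz": -0.717,"jaw": 0.0},
    {"x": 1.0,"y": -0.46,"z": 0.0,"rx": 0.0,"ry": 0.0,"rz": -0.717,"jaw": 0.0},
    {"x": 1.0,"y": -0.46,"z": 0.0,"rx": 0.0,"ry": 0.0,"rz": -0.717,"jaw": 0.0},
    {"x": 1.0,"y": -0.46,"z": 0.0,"rx": 0.0,"ry": 0.0,"rz": -0.717,"jaw": 0.0},
    {"x": 1.0,"y": -0.46,"z": 0.0,"rx": 0.0,"ry": 0.0,"rz": -0.717,"jaw": 0.0},
    {"x": 1.0,"y": -0.46,"z": 0.0,"rx": 0.0,"ry": 0.0,"rz": -0.717,"jaw": 0.0},
  ],
)

```text
time_s: 1.4
position: [0.3826, -0.3561, 0.3012]
orientation: [-2.241, -2.202, 0.0]
ft_force: [0.1, -0.3, 1.0]
opening: 0.0
gripper_force: 0.0
```

```bash
python3 -c "
from h import *
plan((.036,0,.30),np.pi/2-.015)"
```

```text
t1.4 pos [ 0.3826 -0.3561  0.3012] psi 1.553 F [ 0.1 -0.3  1. ] open 0.0000 q [-0.9   0.2   0.07  1.44 -0.    0.69]
  d [1.5687 1.3006 0.0059] w [-0.0001 -0.0001 -0.0017] rows 10
```

>>> arm_command(
  deltas=[
    {"x": 1.0,"y": 0.82,"z": 0.0,"rx": 0.0,"ry": 0.0,"rz": 0.0,"jaw": 0.0},
    {"x": 1.0,"y": 0.82,"z": 0.0,"rx": 0.0,"ry": 0.0,"rz": 0.0,"jaw": 0.0},
    {"x": 1.0,"y": 0.82,"z": 0.0,"rx": 0.0,"ry": 0.0,"rz": 0.0,"jaw": 0.0},
    {"x": 1.0,"y": 0.82,"z": 0.0,"rx": 0.0,"ry": 0.0,"rz": 0.0,"jaw": 0.0},
    {"x": 1.0,"y": 0.82,"z": 0.0,"rx": 0.0,"ry": 0.0,"rz": 0.0,"jaw": 0.0},
    {"x": 1.0,"y": 0.82,"z": 0.0,"rx": 0.0,"ry": 0.0,"rz": 0.0,"jaw": 0.0},
    {"x": 1.0,"y": 0.82,"z": 0.0,"rx": 0.0,"ry": 0.0,"rz": 0.0,"jaw": 0.0},
  ],
)

```text
time_s: 2.1
position: [0.5506, -0.1574, 0.3008]
orientation: [-2.236, -2.206, 0.001]
ft_force: [0.4, -0.8, -0.6]
opening: -0.0002
gripper_force: 0.0
```

>>> arm_command(
  deltas=[
    {"x": 0.57,"y": 0.48,"z": 0.0,"rx": 0.0,"ry": 0.0,"rz": 0.0,"jaw": 0.0},
    {"x": 0.57,"y": 0.48,"z": 0.0,"rx": 0.0,"ry": 0.0,"rz": 0.0,"jaw": 0.0},
    {"x": 0.57,"y": 0.48,"z": 0.0,"rx": 0.0,"ry": 0.0,"rz": 0.0,"jaw": 0.0},
    {"x": 0.57,"y": 0.48,"z": 0.0,"rx": 0.0,"ry": 0.0,"rz": 0.0,"jaw": 0.0},
    {"x": 0.57,"y": 0.48,"z": 0.6,"rx": 0.0,"ry": 0.0,"rz": 0.0,"jaw": 0.0},
    {"x": 0.57,"y": 0.48,"z": 0.6,"rx": 0.0,"ry": 0.0,"rz": 0.0,"jaw": 0.0},
    {"x": 0.57,"y": 0.48,"z": 0.6,"rx": 0.0,"ry": 0.0,"rz": 0.0,"jaw": 0.0},
    {"x": 0.57,"y": 0.48,"z": 0.6,"rx": 0.0,"ry": 0.0,"rz": 0.0,"jaw": 0.0},
    {"x": 0.57,"y": 0.48,"z": 0.6,"rx": 0.0,"ry": 0.0,"rz": 0.0,"jaw": 0.0},
  ],
)

```text
time_s: 3.0
position: [0.6472, -0.0481, 0.1822]
orientation: [2.241, 2.201, -0.0]
ft_force: [0.3, 0.3, 0.4]
opening: 0.0006
gripper_force: 0.0
```

Run:
```python
from h import *
from station import r
plan((.036,0,.125),np.pi/2-.015)
plan((.025,0,.098),np.pi/2-.015)
for n in("side","top"):
    c=r.capture(n); print(n,proj(c,r.sense()["position"])); f=c["frame"]
    if n=="side": cv2.imwrite("pics/s1.png",cv2.resize(f[120:270,205:370],None,fx=4,fy=4,interpolation=cv2.INTER_CUBIC))
```

```text
t3.0 pos [ 0.6472 -0.0481  0.1822] psi 1.553 F [0.3 0.3 0.4] open 0.0006 q [-0.2   0.47  0.17  1.26 -0.    1.39]
  d [0.0054 0.0051 0.2858] w [ 0.0001  0.0003 -0.002 ] rows 3
t3.0 pos [ 0.6472 -0.0481  0.1822] psi 1.553 F [0.3 0.3 0.4] open 0.0006 q [-0.2   0.47  0.17  1.26 -0.    1.39]
  d [ 0.0053 -0.0499  0.4208] w [ 0.0001  0.0003 -0.002 ] rows 3
side [[263.13269131 175.93024277]]
top [[294.98904731 175.52775465]]
```

View pics/s1.png

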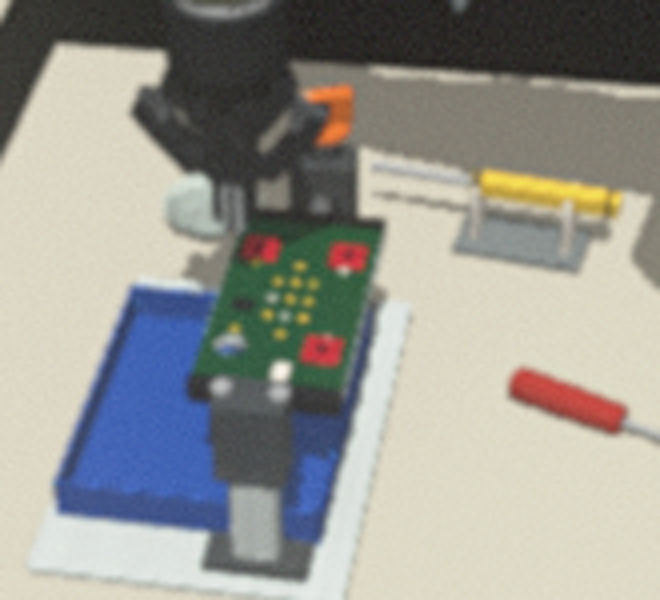

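The fingertips are at about (230,232) in the crop, against a prediction of (234,226), so the calibration holds. The board is still flat. Next I push the far edge down.

>>> arm_command(
  deltas=[
    {"x": 0.005,"y": 0.005,"z": 0.2,"rx": 0.0,"ry": 0.0,"rz": 0.0,"jaw": 0.0},
    {"x": 0.005,"y": 0.005,"z": 0.26,"rx": 0.0,"ry": 0.0,"rz": 0.0,"jaw": 0.0},
    {"x": 0.005,"y": 0.005,"z": 0.285,"rx": 0.0,"ry": 0.0,"rz": 0.0,"jaw": 0.0},
    {"x": 0.005,"y": 0.005,"z": 0.31,"rx": 0.0,"ry": 0.0,"rz": 0.0,"jaw": 0.0},
    {"x": 0.005,"y": 0.005,"z": 0.335,"rx": 0.0,"ry": 0.0,"rz": 0.0,"jaw": 0.0},
    {"x": 0.005,"y": 0.005,"z": 0.36,"rx": 0.0,"ry": 0.0,"rz": 0.0,"jaw": 0.0},
    {"x": 0.005,"y": 0.005,"z": 0.385,"rx": 0.0,"ry": 0.0,"rz": 0.0,"jaw": 0.0},
    {"x": 0.005,"y": 0.005,"z": 0.41,"rx": 0.0,"ry": 0.0,"rz": 0.0,"jaw": 0.0},
    {"x": 0.005,"y": 0.005,"z": 0.425,"rx": 0.0,"ry": 0.0,"rz": 0.0,"jaw": 0.0},
    {"x": 0.005,"y": 0.005,"z": 0.425,"rx": 0.0,"ry": 0.0,"rz": 0.0,"jaw": 0.0},
  ],
)

```text
time_s: 4.1
position: [0.6484, -0.0453, 0.0955]
orientation: [-2.238, -2.203, 0.001]
ft_force: [0.1, -0.6, 0.9]
opening: -0.0002
gripper_force: 0.1
```

Run:
```python
from h import *
from station import r
plan((.036,0,.25),np.pi/2-.015)
plan((-.03,0,.25),np.pi/2-.015)
f=r.capture("side")["frame"]; cv2.imwrite("pics/s2.png",cv2.resize(f[120:270,205:370],None,fx=4,fy=4,interpolation=cv2.INTER_CUBIC))
```

```text
t4.1 pos [ 0.6484 -0.0453  0.0955] psi 1.555 F [ 0.1 -0.6  0.9] open -0.0002 q [-0.19  0.52  0.03  1.07 -0.    1.39]
  d [-0.0088 -0.001  -0.7727] w [-0.0005 -0.0001 -0.0005] rows 5
t4.1 pos [ 0.6484 -0.0453  0.0955] psi 1.555 F [ 0.1 -0.6  0.9] open -0.0002 q [-0.19  0.52  0.03  1.07 -0.    1.39]
  d [-0.0091 -0.331  -0.7724] w [-0.0005 -0.0001 -0.0005] rows 5
```

View pics/s2.png

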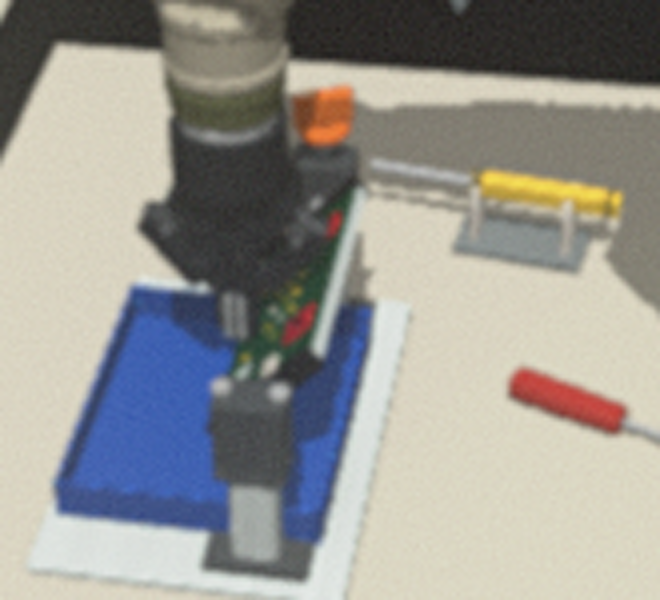

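The board stands at roughly 50°, with its near edge up. I'll lift, open, straddle the top edge and close centred on the axis to square it up.

>>> arm_command(
  deltas=[
    {"x": 0.0,"y": 0.0,"z": -0.2,"rx": 0.0,"ry": 0.0,"rz": 0.0,"jaw": 0.0},
    {"x": 0.0,"y": 0.0,"z": -0.45,"rx": 0.0,"ry": 0.0,"rz": 0.0,"jaw": 0.0},
    {"x": 0.0,"y": 0.0,"z": -0.7,"rx": 0.0,"ry": 0.0,"rz": 0.0,"jaw": 0.0},
    {"x": 0.0,"y": 0.0,"z": -0.77,"rx": 0.0,"ry": 0.0,"rz": 0.0,"jaw": 1.0},
    {"x": -0.005,"y": -0.25,"z": -0.77,"rx": 0.0,"ry": 0.0,"rz": 0.0,"jaw": 1.0},
    {"x": -0.005,"y": -0.25,"z": -0.77,"rx": 0.0,"ry": 0.0,"rz": 0.0,"jaw": 1.0},
    {"x": -0.005,"y": -0.25,"z": -0.77,"rx": 0.0,"ry": 0.0,"rz": 0.0,"jaw": 1.0},
    {"x": -0.005,"y": -0.25,"z": -0.77,"rx": 0.0,"ry": 0.0,"rz": 0.0,"jaw": 1.0},
    {"x": -0.005,"y": -0.25,"z": -0.77,"rx": 0.0,"ry": 0.0,"rz": 0.0,"jaw": 1.0},
    {"x": -0.005,"y": -0.25,"z": -0.77,"rx": 0.0,"ry": 0.0,"rz": 0.0,"jaw": 1.0},
    {"x": -0.005,"y": -0.25,"z": -0.77,"rx": 0.0,"ry": 0.0,"rz": 0.0,"jaw": 1.0},
    {"x": -0.005,"y": -0.25,"z": -0.6,"rx": 0.0,"ry": 0.0,"rz": 0.0,"jaw": 1.0},
    {"x": -0.005,"y": -0.25,"z": -0.4,"rx": 0.0,"ry": 0.0,"rz": 0.0,"jaw": 1.0},
    {"x": -0.005,"y": -0.25,"z": -0.25,"rx": 0.0,"ry": 0.0,"rz": 0.0,"jaw": 1.0},
    {"x": -0.005,"y": -0.25,"z": -0.18,"rx": 0.0,"ry": 0.0,"rz": 0.0,"jaw": 1.0},
    {"x": -0.005,"y": -0.25,"z": -0.18,"rx": 0.0,"ry": 0.0,"rz": 0.0,"jaw": 1.0},
  ],
  force=25,
)

```text
time_s: 5.75
position: [0.597, -0.0452, 0.1294]
orientation: [-2.236, -2.201, 0.005]
ft_force: [-0.8, 0.7, 0.7]
opening: 0.0854
gripper_force: 0.0
```

>>> arm_command(
  deltas=[
    {"x": 0.0,"y": 0.025,"z": 0.0,"rx": 0.0,"ry": 0.0,"rz": 0.0,"jaw": 0.9},
    {"x": 0.0,"y": 0.05,"z": 0.0,"rx": 0.0,"ry": 0.0,"rz": 0.0,"jaw": 0.8},
    {"x": 0.0,"y": 0.07,"z": 0.0,"rx": 0.0,"ry": 0.0,"rz": 0.0,"jaw": 0.7},
    {"x": 0.0,"y": 0.07,"z": 0.0,"rx": 0.0,"ry": 0.0,"rz": 0.0,"jaw": 0.6},
    {"x": 0.0,"y": 0.07,"z": 0.0,"rx": 0.0,"ry": 0.0,"rz": 0.0,"jaw": 0.5},
    {"x": 0.0,"y": 0.07,"z": 0.0,"rx": 0.0,"ry": 0.0,"rz": 0.0,"jaw": 0.4},
    {"x": 0.0,"y": 0.07,"z": 0.0,"rx": 0.0,"ry": 0.0,"rz": 0.0,"jaw": 0.3},
    {"x": 0.0,"y": 0.07,"z": 0.0,"rx": 0.0,"ry": 0.0,"rz": 0.0,"jaw": 0.2},
    {"x": 0.0,"y": 0.07,"z": 0.0,"rx": 0.0,"ry": 0.0,"rz": 0.0,"jaw": 0.1},
    {"x": 0.0,"y": 0.07,"z": 0.0,"rx": 0.0,"ry": 0.0,"rz": 0.0,"jaw": 0.0},
    {"x": 0.0,"y": 0.07,"z": 0.0,"rx": 0.0,"ry": 0.0,"rz": 0.0,"jaw": 0.0},
    {"x": 0.0,"y": 0.07,"z": 0.0,"rx": 0.0,"ry": 0.0,"rz": 0.0,"jaw": 0.0},
  ],
)

```text
time_s: 6.95
position: [0.6128, -0.0458, 0.1324]
orientation: [2.239, 2.204, 0.0]
ft_force: [-1.0, 1.3, 0.7]
opening: 0.0097
gripper_force: 25.4
```

Run:
```python
from h import *
from station import r
plan((0,0,.132),np.pi/2-.015)
f=r.capture("side")["frame"]; cv2.imwrite("pics/s3.png",cv2.resize(f[120:270,205:370],None,fx=4,fy=4,interpolation=cv2.INTER_CUBIC))
```

```text
t7.0 pos [ 0.6128 -0.0458  0.1324] psi 1.555 F [-1.   1.3  0.7] open 0.0097 q [-0.21  0.43 -0.03  1.11 -0.    1.38]
  d [-0.0036 -0.0024  0.002 ] w [ 0.0003  0.0001 -0.0005] rows 2
```

View pics/s3.png

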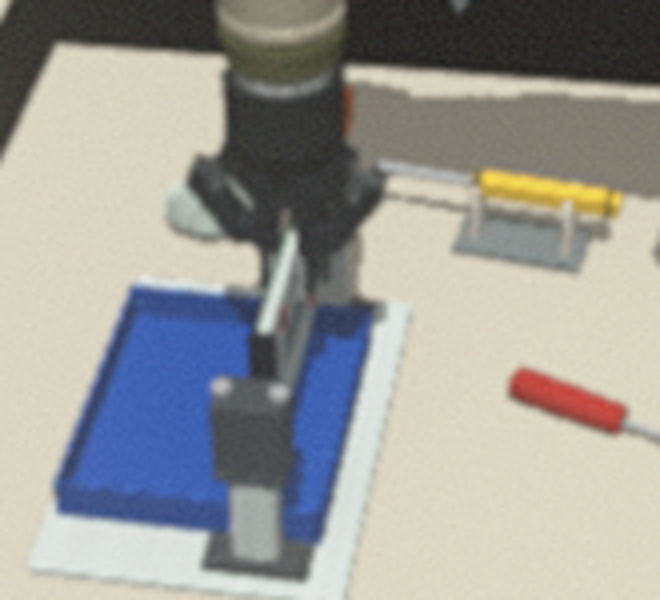

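Opening is 9.7 mm with no side force, so the board is flush and upright. Release and go over the knob.

>>> arm_command(
  deltas=[
    {"x": 0.0,"y": 0.0,"z": 0.0,"rx": 0.0,"ry": 0.0,"rz": 0.0,"jaw": 0.45},
    {"x": 0.0,"y": 0.0,"z": 0.0,"rx": 0.0,"ry": 0.0,"rz": 0.0,"jaw": 0.45},
    {"x": 0.0,"y": 0.0,"z": 0.0,"rx": 0.0,"ry": 0.0,"rz": 0.0,"jaw": 0.45},
    {"x": 0.0,"y": 0.0,"z": 0.0,"rx": 0.0,"ry": 0.0,"rz": 0.0,"jaw": 0.45},
    {"x": 0.0,"y": 0.0,"z": -0.25,"rx": 0.0,"ry": 0.0,"rz": 0.0,"jaw": 0.45},
    {"x": 0.0,"y": 0.0,"z": -0.5,"rx": 0.0,"ry": 0.0,"rz": 0.0,"jaw": 0.45},
    {"x": 0.0,"y": 0.0,"z": -0.75,"rx": 0.0,"ry": 0.0,"rz": -0.1,"jaw": 0.45},
    {"x": 0.0,"y": 0.0,"z": -0.75,"rx": 0.0,"ry": 0.0,"rz": -0.2,"jaw": 0.45},
    {"x": -0.64,"y": 0.0,"z": -0.75,"rx": 0.0,"ry": 0.0,"rz": -0.95,"jaw": 0.45},
    {"x": -0.64,"y": 0.0,"z": -0.75,"rx": 0.0,"ry": 0.0,"rz": -0.95,"jaw": 0.45},
    {"x": -0.64,"y": 0.0,"z": -0.75,"rx": 0.0,"ry": 0.0,"rz": -0.95,"jaw": 0.45},
    {"x": -0.64,"y": 0.0,"z": -0.75,"rx": 0.0,"ry": 0.0,"rz": -0.95,"jaw": 0.45},
    {"x": -0.64,"y": 0.0,"z": -0.75,"rx": 0.0,"ry": 0.0,"rz": -0.95,"jaw": 0.45},
    {"x": -0.64,"y": 0.0,"z": -0.75,"rx": 0.0,"ry": 0.0,"rz": -0.95,"jaw": 0.45},
    {"x": -0.64,"y": 0.0,"z": -0.75,"rx": 0.0,"ry": 0.0,"rz": -0.95,"jaw": 0.45},
    {"x": -0.64,"y": 0.0,"z": -0.75,"rx": 0.0,"ry": 0.0,"rz": -0.95,"jaw": 0.45},
    {"x": -0.64,"y": 0.0,"z": -0.75,"rx": 0.0,"ry": 0.0,"rz": -0.95,"jaw": 0.45},
  ],
)

```text
time_s: 8.7
position: [0.6106, -0.1738, 0.2822]
orientation: [-0.147, -3.138, 0.0]
ft_force: [0.3, -1.1, 0.3]
opening: 0.0389
gripper_force: 0.0
```

Run:
```python
from h import *
from station import r
plan((0,-.128,.23),np.pi+.5)
```

```text
t8.7 pos [ 0.6106 -0.1738  0.2822] psi 3.048 F [ 0.3 -1.1  0.3] open 0.0389 q [-0.4   0.43  0.34  1.48 -0.   -0.31]
  d [ 0.0009 -0.0038  0.261 ] w [-0.    -0.    -0.378] rows 5
```

>>> arm_command(
  deltas=[
    {"x": 0.0,"y": -0.004,"z": 0.1,"rx": 0.0,"ry": 0.0,"rz": -0.326,"jaw": 0.45},
    {"x": 0.0,"y": -0.004,"z": 0.1,"rx": 0.0,"ry": 0.0,"rz": -0.326,"jaw": 0.45},
    {"x": 0.0,"y": -0.004,"z": 0.1,"rx": 0.0,"ry": 0.0,"rz": -0.326,"jaw": 0.45},
    {"x": 0.0,"y": -0.004,"z": 0.1,"rx": 0.0,"ry": 0.0,"rz": -0.326,"jaw": 0.45},
    {"x": 0.0,"y": -0.004,"z": 0.25,"rx": 0.0,"ry": 0.0,"rz": -0.326,"jaw": 0.45},
    {"x": 0.0,"y": -0.004,"z": 0.4,"rx": 0.0,"ry": 0.0,"rz": -0.326,"jaw": 0.45},
    {"x": 0.0,"y": -0.004,"z": 0.47,"rx": 0.0,"ry": 0.0,"rz": -0.326,"jaw": 0.45},
    {"x": 0.0,"y": -0.004,"z": 0.496,"rx": 0.0,"ry": 0.0,"rz": -0.326,"jaw": 0.45},
    {"x": 0.0,"y": -0.004,"z": 0.496,"rx": 0.0,"ry": 0.0,"rz": -0.326,"jaw": 0.45},
    {"x": 0.0,"y": -0.004,"z": 0.496,"rx": 0.0,"ry": 0.0,"rz": -0.326,"jaw": 0.2},
    {"x": 0.0,"y": -0.004,"z": 0.496,"rx": 0.0,"ry": 0.0,"rz": -0.326,"jaw": 0.1},
    {"x": 0.0,"y": -0.004,"z": 0.496,"rx": 0.0,"ry": 0.0,"rz": -0.326,"jaw": 0.0},
    {"x": 0.0,"y": -0.004,"z": 0.496,"rx": 0.0,"ry": 0.0,"rz": -0.326,"jaw": 0.0},
    {"x": 0.0,"y": -0.004,"z": 0.496,"rx": 0.0,"ry": 0.0,"rz": -0.326,"jaw": 0.0},
  ],
  force=60,
)

```text
time_s: 10.1
position: [0.6111, -0.1744, 0.1847]
orientation: [-0.651, 3.071, -0.002]
ft_force: [-1.0, 1.7, 5.1]
opening: 0.0108
gripper_force: 59.7
```

Run:
```python
from h import *
from station import r
plan((0,-.128,.183),np.pi-.715)
print(r.sense()["ft_torque"])
```

```text
t10.1 pos [ 0.6111 -0.1744  0.1847] psi -2.724 F [-1.   1.7  5.1] open 0.0108 q [-0.4   0.45  0.13  1.25  0.   -0.82]
  d [0.0036 0.0012 0.0084] w [-1.000e-04  1.500e-03  7.213e-01] rows 9
[0.40682657 0.30003681 0.06269191]
```

>>> arm_command(
  deltas=[
    {"x": 0.0,"y": 0.0,"z": -0.01,"rx": 0.0,"ry": 0.0,"rz": 0.08,"jaw": 0.0},
    {"x": 0.0,"y": 0.0,"z": -0.01,"rx": 0.0,"ry": 0.0,"rz": 0.16,"jaw": 0.0},
    {"x": 0.0,"y": 0.0,"z": -0.01,"rx": 0.0,"ry": 0.0,"rz": 0.24,"jaw": 0.0},
    {"x": 0.0,"y": 0.0,"z": -0.01,"rx": 0.0,"ry": 0.0,"rz": 0.32,"jaw": 0.0},
    {"x": 0.0,"y": 0.0,"z": -0.01,"rx": 0.0,"ry": 0.0,"rz": 0.4,"jaw": 0.0},
    {"x": 0.0,"y": 0.0,"z": -0.01,"rx": 0.0,"ry": 0.0,"rz": 0.48,"jaw": 0.0},
    {"x": 0.0,"y": 0.0,"z": -0.01,"rx": 0.0,"ry": 0.0,"rz": 0.56,"jaw": 0.0},
    {"x": 0.0,"y": 0.0,"z": -0.01,"rx": 0.0,"ry": 0.0,"rz": 0.62,"jaw": 0.0},
    {"x": 0.0,"y": 0.0,"z": -0.01,"rx": 0.0,"ry": 0.0,"rz": 0.67,"jaw": 0.0},
    {"x": 0.0,"y": 0.0,"z": -0.01,"rx": 0.0,"ry": 0.0,"rz": 0.7,"jaw": 0.0},
    {"x": 0.0,"y": 0.0,"z": -0.01,"rx": 0.0,"ry": 0.0,"rz": 0.72,"jaw": 0.0},
    {"x": 0.0,"y": 0.0,"z": -0.01,"rx": 0.0,"ry": 0.0,"rz": 0.74,"jaw": 0.0},
    {"x": 0.0,"y": 0.0,"z": -0.01,"rx": 0.0,"ry": 0.0,"rz": 0.75,"jaw": 0.0},
    {"x": 0.0,"y": 0.0,"z": -0.01,"rx": 0.0,"ry": 0.0,"rz": 0.75,"jaw": 0.0},
  ],
)

```text
time_s: 11.5
position: [0.6107, -0.1748, 0.1848]
orientation: [1.163, 2.918, -0.001]
ft_force: [1.7, -2.4, -3.6]
opening: 0.0106
gripper_force: 67.1
```

Run:
```python
from h import *
from station import r
plan((0,-.128,.183),np.pi-.715)
print(r.sense()["ft_torque"])
```

```text
t11.5 pos [ 0.6107 -0.1748  0.1848] psi 2.383 F [ 1.7 -2.4 -3.6] open 0.0106 q [-0.4   0.45  0.13  1.25 -0.    0.35]
  d [ 0.0024 -0.0001  0.009 ] w [-0.0004  0.0003 -0.0279] rows 2
[-0.29640547 -0.26322007  1.26334118]
```

The torque reached 1.26 N m at the stop, so the knob is fully locked. Release, then look at the drift.

>>> arm_command(
  deltas=[
    {"x": 0.0,"y": 0.0,"z": 0.0,"rx": 0.0,"ry": 0.0,"rz": -0.02,"jaw": 0.45},
    {"x": 0.0,"y": 0.0,"z": 0.0,"rx": 0.0,"ry": 0.0,"rz": -0.02,"jaw": 0.45},
    {"x": 0.0,"y": 0.0,"z": 0.0,"rx": 0.0,"ry": 0.0,"rz": -0.02,"jaw": 0.45},
    {"x": 0.0,"y": 0.0,"z": 0.0,"rx": 0.0,"ry": 0.0,"rz": -0.02,"jaw": 0.45},
    {"x": 0.0,"y": 0.0,"z": -0.2,"rx": 0.0,"ry": 0.0,"rz": -0.02,"jaw": 0.45},
    {"x": 0.0,"y": 0.0,"z": -0.4,"rx": 0.0,"ry": 0.0,"rz": -0.02,"jaw": 0.45},
    {"x": 0.0,"y": 0.0,"z": -0.5,"rx": 0.0,"ry": 0.0,"rz": -0.1,"jaw": 0.45},
    {"x": 0.0,"y": 0.0,"z": -0.5,"rx": 0.0,"ry": 0.0,"rz": -0.4,"jaw": 0.45},
    {"x": 0.0,"y": 0.0,"z": -0.5,"rx": 0.0,"ry": 0.0,"rz": -0.4,"jaw": 0.45},
    {"x": 0.0,"y": 0.0,"z": -0.5,"rx": 0.0,"ry": 0.0,"rz": -0.4,"jaw": 0.45},
    {"x": 0.0,"y": 0.0,"z": -0.5,"rx": 0.0,"ry": 0.0,"rz": -0.4,"jaw": 0.45},
    {"x": 0.0,"y": 0.0,"z": -0.5,"rx": 0.0,"ry": 0.0,"rz": -0.4,"jaw": 0.45},
  ],
)

```text
time_s: 12.7
position: [0.6105, -0.1746, 0.2852]
orientation: [0.212, 3.134, -0.0]
ft_force: [-0.4, -0.2, 0.4]
opening: 0.0388
gripper_force: 0.0
```

Run:
```python
from h import *
from station import r
plan((.472,-.292,.15),np.pi-.13,frame=False)
a=r.capture("side")["frame"][120:270,230:380];b=r.capture("top")["frame"][140:290,320:440]
cv2.imwrite("pics/st4.png",cv2.resize(np.hstack([a,b]),None,fx=2.95,fy=4,interpolation=cv2.INTER_CUBIC))
```

```text
t12.7 pos [ 0.6105 -0.1746  0.2852] psi 3.007 F [-0.4 -0.2  0.4] open 0.0388 q [-0.4   0.43  0.35  1.49 -0.   -0.27]
  d [ 0.6074 -0.675   0.6759] w [-0.0001  0.0001 -0.0032] rows 6
```

View pics/st4.png

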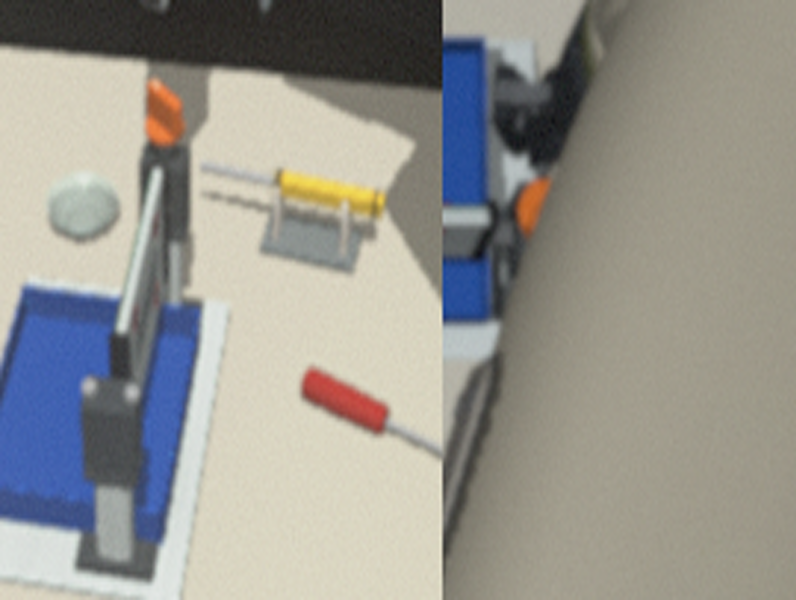

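The board is upright, the knob is turned, and the drift is still in its saddles (same side pixels as before). Next I pick it up at its middle.

>>> arm_command(
  deltas=[
    {"x": 0.607,"y": -0.68,"z": 0.0,"rx": 0.0,"ry": 0.0,"rz": 0.0,"jaw": 0.7},
    {"x": 0.607,"y": -0.68,"z": 0.0,"rx": 0.0,"ry": 0.0,"rz": 0.0,"jaw": 0.7},
    {"x": 0.607,"y": -0.68,"z": 0.0,"rx": 0.0,"ry": 0.0,"rz": 0.0,"jaw": 0.7},
    {"x": 0.607,"y": -0.68,"z": 0.0,"rx": 0.0,"ry": 0.0,"rz": 0.0,"jaw": 0.7},
    {"x": 0.607,"y": -0.68,"z": 0.0,"rx": 0.0,"ry": 0.0,"rz": 0.0,"jaw": 0.7},
    {"x": 0.607,"y": -0.68,"z": 0.2,"rx": 0.0,"ry": 0.0,"rz": 0.0,"jaw": 0.7},
    {"x": 0.607,"y": -0.68,"z": 0.45,"rx": 0.0,"ry": 0.0,"rz": 0.0,"jaw": 0.7},
    {"x": 0.607,"y": -0.68,"z": 0.676,"rx": 0.0,"ry": 0.0,"rz": 0.0,"jaw": 0.7},
    {"x": 0.607,"y": -0.68,"z": 0.676,"rx": 0.0,"ry": 0.0,"rz": 0.0,"jaw": 0.7},
  ],
)

```text
time_s: 13.7
position: [0.4688, -0.2894, 0.1435]
orientation: [-0.207, -3.125, -0.012]
ft_force: [-0.6, 0.7, 1.1]
opening: 0.06
gripper_force: 0.0
```

Run:
```python
from h import *
from station import r
plan((.472,-.293,.034),np.pi-.13,frame=False)
b=r.capture("side")["frame"][130:210,280:380]
cv2.imwrite("pics/s5.png",cv2.resize(b,None,fx=7,fy=7,interpolation=cv2.INTER_CUBIC))
```

```text
t13.7 pos [ 0.4688 -0.2894  0.1435] psi 3.009 F [-0.6  0.7  1.1] open 0.0600 q [-0.7   0.32 -0.17  1.1   0.   -0.57]
  d [-0.0239 -0.0194  0.5474] w [ 0.0045 -0.0067 -0.0016] rows 4
```

View pics/s5.png

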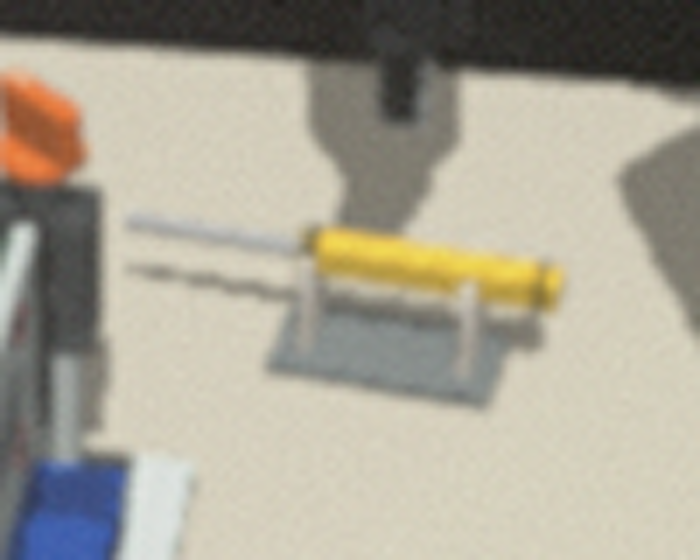

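The gripper is centred above the handle, between the posts (posts at about (310,300) and (470,325) in the crop). Descend and close gently.

>>> arm_command(
  deltas=[
    {"x": 0.0,"y": 0.0,"z": 0.0,"rx": 0.0,"ry": 0.0,"rz": 0.0,"jaw": 0.7},
    {"x": 0.0,"y": 0.0,"z": 0.2,"rx": 0.0,"ry": 0.0,"rz": 0.0,"jaw": 0.7},
    {"x": 0.0,"y": 0.0,"z": 0.4,"rx": 0.0,"ry": 0.0,"rz": 0.0,"jaw": 0.7},
    {"x": 0.0,"y": 0.0,"z": 0.53,"rx": 0.0,"ry": 0.0,"rz": 0.0,"jaw": 0.7},
    {"x": 0.0,"y": 0.0,"z": 0.58,"rx": 0.0,"ry": 0.0,"rz": 0.0,"jaw": 0.7},
    {"x": 0.0,"y": 0.0,"z": 0.58,"rx": 0.0,"ry": 0.0,"rz": 0.0,"jaw": 0.5},
    {"x": 0.0,"y": 0.0,"z": 0.58,"rx": 0.0,"ry": 0.0,"rz": 0.0,"jaw": 0.3},
    {"x": 0.0,"y": 0.0,"z": 0.58,"rx": 0.0,"ry": 0.0,"rz": 0.0,"jaw": 0.2},
    {"x": 0.0,"y": 0.0,"z": 0.58,"rx": 0.0,"ry": 0.0,"rz": 0.0,"jaw": 0.1},
    {"x": 0.0,"y": 0.0,"z": 0.58,"rx": 0.0,"ry": 0.0,"rz": 0.0,"jaw": 0.0},
    {"x": 0.0,"y": 0.0,"z": 0.58,"rx": 0.0,"ry": 0.0,"rz": 0.0,"jaw": 0.0},
    {"x": 0.0,"y": 0.0,"z": 0.58,"rx": 0.0,"ry": 0.0,"rz": 0.0,"jaw": 0.0},
  ],
  force=20,
)

```text
time_s: 14.95
position: [0.4741, -0.2939, 0.0363]
orientation: [0.207, 3.131, -0.002]
ft_force: [1.1, 3.4, 5.7]
opening: 0.0158
gripper_force: 22.6
```

Run:
```python
from h import *
from station import r
plan((.472,-.293,.034),np.pi-.13,frame=False)
print(r.sense()["ft_torque"])
```

```text
t14.9 pos [ 0.4741 -0.2939  0.0363] psi 3.010 F [1.1 3.4 5.7] open 0.0158 q [-0.7   0.41 -0.32  0.84  0.   -0.57]
  d [0.011  0.0033 0.0114] w [-0.0007  0.0027 -0.0012] rows 2
[ 0.6101802  -0.23210528 -0.22962211]
```

Gripped at (0.474, -0.294) with a 15.8 mm opening, as expected. Firm up the grip and lift.

>>> arm_command(
  deltas=[
    {"x": 0.0,"y": 0.0,"z": 0.0,"rx": 0.0,"ry": 0.0,"rz": 0.0,"jaw": 0.0},
    {"x": 0.0,"y": 0.0,"z": 0.0,"rx": 0.0,"ry": 0.0,"rz": 0.0,"jaw": 0.0},
    {"x": 0.0,"y": 0.0,"z": -0.1,"rx": 0.0,"ry": 0.0,"rz": 0.0,"jaw": 0.0},
    {"x": 0.0,"y": 0.0,"z": -0.2,"rx": 0.0,"ry": 0.0,"rz": 0.0,"jaw": 0.0},
    {"x": 0.0,"y": 0.0,"z": -0.4,"rx": 0.0,"ry": 0.0,"rz": 0.0,"jaw": 0.0},
    {"x": 0.0,"y": 0.0,"z": -0.6,"rx": 0.0,"ry": 0.0,"rz": 0.0,"jaw": 0.0},
    {"x": 0.0,"y": 0.0,"z": -0.8,"rx": 0.0,"ry": 0.0,"rz": 0.0,"jaw": 0.0},
    {"x": 0.0,"y": 0.0,"z": -1.0,"rx": 0.0,"ry": 0.0,"rz": 0.0,"jaw": 0.0},
    {"x": 0.3,"y": 0.0,"z": -1.0,"rx": 0.0,"ry": 0.0,"rz": 0.0,"jaw": 0.0},
    {"x": 0.3,"y": 0.0,"z": -1.0,"rx": 0.0,"ry": 0.0,"rz": 0.0,"jaw": 0.0},
    {"x": 0.3,"y": 0.0,"z": -1.0,"rx": 0.0,"ry": 0.0,"rz": 0.0,"jaw": 0.0},
  ],
  force=80,
)

```text
time_s: 16.05
position: [0.4114, -0.2851, 0.235]
orientation: [0.209, 3.134, -0.001]
ft_force: [1.3, 0.1, -0.8]
opening: 0.0142
gripper_force: 78.4
```

Run:
```python
from h import *
from station import r
plan((-.17,.05,.235),np.pi-.015)
```

```text
t16.1 pos [ 0.4114 -0.2851  0.235 ] psi 3.008 F [ 1.3  0.1 -0.8] open 0.0142 q [-0.77  0.17 -0.14  1.27 -0.   -0.63]
  d [ 3.6700e-02  1.4638e+00 -1.2000e-03] w [-0.0005  0.0004 -0.0754] rows 7
```

>>> arm_command(
  deltas=[
    {"x": 0.02,"y": 0.8,"z": 0.0,"rx": 0.0,"ry": 0.0,"rz": -0.075,"jaw": 0.0},
    {"x": 0.02,"y": 0.8,"z": 0.0,"rx": 0.0,"ry": 0.0,"rz": -0.075,"jaw": 0.0},
    {"x": 0.02,"y": 0.8,"z": 0.0,"rx": 0.0,"ry": 0.0,"rz": -0.075,"jaw": 0.0},
    {"x": 0.02,"y": 0.8,"z": 0.0,"rx": 0.0,"ry": 0.0,"rz": -0.075,"jaw": 0.0},
    {"x": 0.02,"y": 0.8,"z": 0.0,"rx": 0.0,"ry": 0.0,"rz": -0.075,"jaw": 0.0},
  ],
)

```text
time_s: 16.55
position: [0.4306, -0.1247, 0.2341]
orientation: [0.016, 3.141, -0.001]
ft_force: [0.0, 0.2, -0.3]
opening: 0.0146
gripper_force: 78.7
```

Run:
```python
from h import *
from station import r
plan((-.17,.05,.2),np.pi-.015)
```

```text
t16.6 pos [ 0.4306 -0.1247  0.2341] psi 3.131 F [ 0.   0.2 -0.3] open 0.0146 q [-0.46  0.07 -0.25  1.25 -0.   -0.45]
  d [-0.0555  0.6545  0.1703] w [-0.0003  0.0004  0.003 ] rows 4
```

>>> arm_command(
  deltas=[
    {"x": -0.055,"y": 0.655,"z": 0.0,"rx": 0.0,"ry": 0.0,"rz": 0.0,"jaw": 0.0},
    {"x": -0.055,"y": 0.655,"z": 0.0,"rx": 0.0,"ry": 0.0,"rz": 0.0,"jaw": 0.0},
    {"x": -0.055,"y": 0.655,"z": 0.0,"rx": 0.0,"ry": 0.0,"rz": 0.0,"jaw": 0.0},
    {"x": -0.055,"y": 0.655,"z": 0.2,"rx": 0.0,"ry": 0.0,"rz": 0.0,"jaw": 0.0},
    {"x": -0.055,"y": 0.655,"z": 0.4,"rx": 0.0,"ry": 0.0,"rz": 0.0,"jaw": 0.0},
    {"x": -0.055,"y": 0.655,"z": 0.505,"rx": 0.0,"ry": 0.0,"rz": 0.0,"jaw": 0.0},
    {"x": -0.055,"y": 0.655,"z": 0.505,"rx": 0.0,"ry": 0.0,"rz": 0.0,"jaw": 0.0},
    {"x": -0.055,"y": 0.655,"z": 0.505,"rx": 0.0,"ry": 0.0,"rz": 0.0,"jaw": 0.0},
    {"x": -0.055,"y": 0.655,"z": 0.505,"rx": 0.0,"ry": 0.0,"rz": 0.0,"jaw": 0.0},
  ],
)

```text
time_s: 17.45
position: [0.4444, 0.0036, 0.1344]
orientation: [0.024, 3.139, -0.001]
ft_force: [0.2, 0.4, -0.8]
opening: 0.0147
gripper_force: 78.8
```

Run:
```python
from h import *
from station import r
plan((-.13,.05,.1333),np.pi-.015)
s=r.sense(); p=s["position"]+[0,0,.0167]; dr=np.array([np.cos(-.0105),np.sin(-.0105),0])
for n in("side","top"):
    c=r.capture(n); q=proj(c,np.array([p-.07*dr,p+.045*dr,p+.125*dr,T(FR,(-.005,.05,.15))[0]])); print(n,q.round(1).tolist())
    y,x=int(q[2,1]),int(q[2,0]); f=c["frame"][y-50:y+50,x-67:x+67]
    print("crop origin",x-67,y-50)
    cv2.imwrite(f"pics/{n}6.png",cv2.resize(f,None,fx=5.9,fy=5.9,interpolation=cv2.INTER_CUBIC))
```

```text
t17.4 pos [0.4444 0.0036 0.1344] psi 3.126 F [ 0.2  0.4 -0.8] open 0.0147 q [-0.17  0.12 -0.45  1.   -0.   -0.16]
  d [-0.1931  0.0123  0.0058] w [-0.0004  0.0017 -0.0002] rows 2
side [[368.0, 208.0], [321.9, 203.5], [290.5, 200.5], [275.4, 199.8]]
crop origin 223 150
top [[272.8, 306.3], [272.5, 251.6], [272.4, 214.9], [271.5, 197.6]]
crop origin 205 164
```

View pics/side6.png

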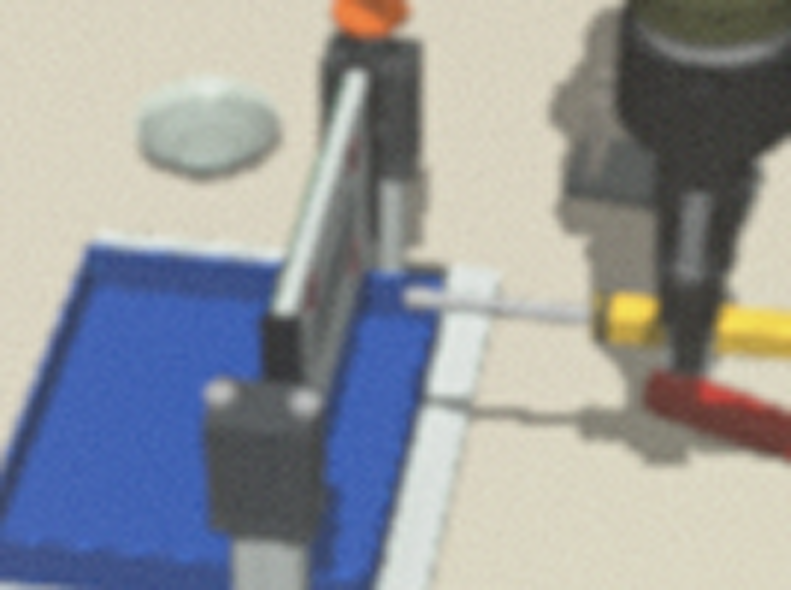

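View pics/top6.png

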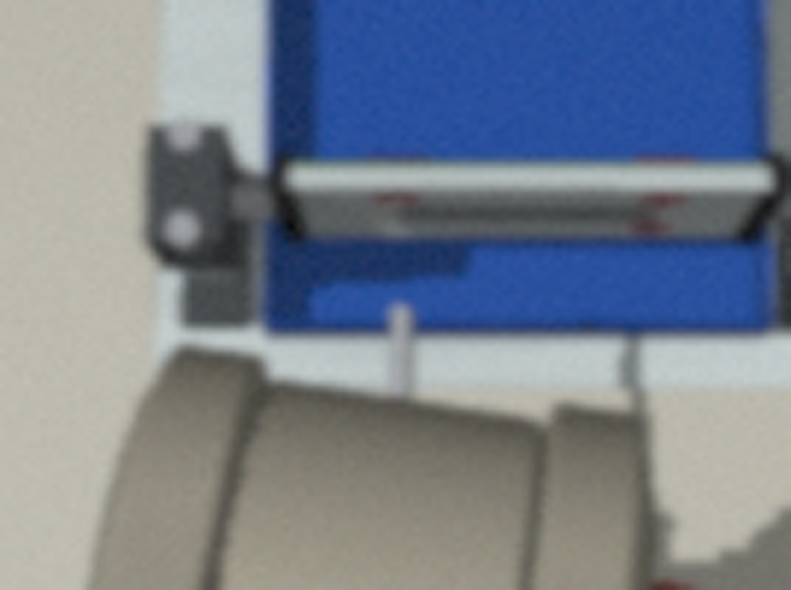

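Drift tip seen at side (291.2,199.8) and top (272.3,215.3), predicted (290.5,200.5) and (272.4,214.9). Spacer 1 on the back is at top (271.9,197.1), so it is lined up. Push it out.

>>> arm_command(
  deltas=[
    {"x": 0.0,"y": 0.012,"z": 0.006,"rx": 0.0,"ry": 0.0,"rz": 0.0,"jaw": 0.0},
    {"x": -0.08,"y": 0.012,"z": 0.006,"rx": 0.0,"ry": 0.0,"rz": 0.0,"jaw": 0.0},
    {"x": -0.15,"y": 0.012,"z": 0.006,"rx": 0.0,"ry": 0.0,"rz": 0.0,"jaw": 0.0},
    {"x": -0.18,"y": 0.012,"z": 0.006,"rx": 0.0,"ry": 0.0,"rz": 0.0,"jaw": 0.0},
    {"x": -0.2,"y": 0.012,"z": 0.006,"rx": 0.0,"ry": 0.0,"rz": 0.0,"jaw": 0.0},
    {"x": -0.215,"y": 0.012,"z": 0.006,"rx": 0.0,"ry": 0.0,"rz": 0.0,"jaw": 0.0},
    {"x": -0.23,"y": 0.012,"z": 0.006,"rx": 0.0,"ry": 0.0,"rz": 0.0,"jaw": 0.0},
  ],
)

```text
time_s: 18.25
position: [0.4869, 0.0065, 0.1312]
orientation: [-0.022, -3.138, -0.0]
ft_force: [-6.7, 0.5, -0.1]
opening: 0.0145
gripper_force: 78.9
```

>>> arm_command(
  deltas=[
    {"x": -0.015,"y": 0.0,"z": 0.0,"rx": 0.0,"ry": 0.0,"rz": 0.0,"jaw": 0.0},
    {"x": -0.03,"y": 0.0,"z": 0.0,"rx": 0.0,"ry": 0.0,"rz": 0.0,"jaw": 0.0},
    {"x": -0.045,"y": 0.0,"z": 0.0,"rx": 0.0,"ry": 0.0,"rz": 0.0,"jaw": 0.0},
    {"x": -0.045,"y": 0.0,"z": 0.0,"rx": 0.0,"ry": 0.0,"rz": 0.0,"jaw": 0.0},
    {"x": -0.045,"y": 0.0,"z": 0.0,"rx": 0.0,"ry": 0.0,"rz": 0.0,"jaw": 0.0},
  ],
)

```text
time_s: 18.75
position: [0.498, 0.0061, 0.1318]
orientation: [0.022, 3.141, -0.0]
ft_force: [-0.1, 0.3, -1.1]
opening: 0.0148
gripper_force: 78.8
```

```bash
cat >> h.py <<'E'
def reds(tag):
    "red blobs (full px) in the top and side views within the frame area"
    from station import r
    for n,(x0,x1,y0,y1) in {"top":(240,350,140,230),"side":(215,310,165,260)}.items():
        f=r.capture(n)["frame"]; cv2.imwrite(f"pics/{tag}_{n}.png",f); b,g,rr=[a.astype(int) for a in cv2.split(f)]
        m=((rr>g+35)&(rr>b+35)&(abs(g-b)<40)).astype(np.uint8); m[:,:x0]=0;m[:,x1:]=0;m[:y0]=0;m[y1:]=0
        k,_,st,ce=cv2.connectedComponentsWithStats(m)
        print(n,[(round(ce[i][0],1),round(ce[i][1],1),int(st[i][4])) for i in range(1,k)])
E
python3 - <<'E'
from h import *
plan((-.13,.05,.1333),np.pi-.015)
reds("p1")
E
```

```text
t18.8 pos [0.498  0.0061 0.1318] psi 3.127 F [-0.1  0.3 -1.1] open 0.0148 q [-0.15  0.22 -0.33  1.02  0.   -0.13]
  d [ 0.0748 -0.0045 -0.0077] w [-0.      0.0005  0.0006] rows 2
top [(np.float64(346.8), np.float64(192.4), 20)]
side []
```

```bash
sed -i 's/m=((rr>g+35).*astype(np.uint8);/m=((rr>1.3*g+6)\&(rr>1.2*b+6)).astype(np.uint8);/' h.py
python3 - <<'E'
from h import *
reds("p1")
E
```

```text
top [(np.float64(347.2), np.float64(192.4), 60)]
side []
```

Run:
```python
import cv2,numpy as np
for n,(x,y,w,h) in {"top":(240,145,100,85),"side":(215,170,95,85)}.items():
    f=cv2.imread(f"pics/p1_{n}.png").astype(int)[y:y+h,x:x+w]; s=f[...,2]-f[...,:2].max(-1)
    i=np.argsort(s.ravel())[::-1][:14]; print(n,[(int(k%w+x),int(k//w+y),f[k//w,k%w].tolist()) for k in i])
```

```text
top [(313, 202, [62, 59, 79]), (315, 201, [71, 70, 87]), (312, 202, [65, 63, 81]), (315, 202, [68, 62, 82]), (314, 201, [67, 63, 80]), (315, 197, [79, 77, 92]), (314, 202, [66, 60, 79]), (318, 197, [76, 74, 89]), (316, 198, [75, 74, 88]), (315, 198, [74, 75, 88]), (317, 198, [74, 72, 86]), (316, 197, [72, 73, 85]), (319, 197, [81, 80, 92]), (316, 202, [78, 73, 89])]
side [(309, 204, [79, 183, 219]), (305, 201, [83, 186, 222]), (305, 202, [86, 191, 227]), (306, 203, [78, 192, 226]), (308, 204, [74, 177, 211]), (306, 204, [74, 171, 204]), (308, 200, [87, 201, 233]), (305, 203, [82, 177, 209]), (307, 204, [74, 175, 207]), (305, 200, [83, 168, 200]), (309, 200, [91, 202, 234]), (307, 203, [83, 199, 230]), (306, 200, [90, 205, 236]), (308, 203, [82, 202, 232])]
```

Force hit -6.7 N and then dropped to zero, and the red is gone from bore 1's back. Bores 2 and 4 still show red, at top (317,197) and (314,202). Go to bore 2.

>>> arm_command(
  deltas=[
    {"x": 0.15,"y": 0.0,"z": -0.006,"rx": 0.0,"ry": 0.0,"rz": 0.0,"jaw": 0.0},
    {"x": 0.27,"y": 0.0,"z": -0.006,"rx": 0.0,"ry": 0.0,"rz": 0.0,"jaw": 0.0},
    {"x": 0.27,"y": -0.25,"z": -0.006,"rx": 0.0,"ry": 0.0,"rz": 0.0,"jaw": 0.0},
    {"x": 0.27,"y": -0.505,"z": -0.006,"rx": 0.0,"ry": 0.0,"rz": 0.0,"jaw": 0.0},
    {"x": 0.27,"y": -0.505,"z": -0.006,"rx": 0.0,"ry": 0.0,"rz": 0.0,"jaw": 0.0},
    {"x": 0.27,"y": -0.505,"z": -0.006,"rx": 0.0,"ry": 0.0,"rz": 0.0,"jaw": 0.0},
    {"x": 0.27,"y": -0.505,"z": -0.006,"rx": 0.0,"ry": 0.0,"rz": 0.0,"jaw": 0.0},
    {"x": 0.27,"y": -0.505,"z": -0.006,"rx": 0.0,"ry": 0.0,"rz": 0.0,"jaw": 0.0},
  ],
)

```text
time_s: 19.75
position: [0.4422, -0.093, 0.1328]
orientation: [-0.02, -3.141, -0.001]
ft_force: [0.4, -1.0, -0.2]
opening: 0.0144
gripper_force: 78.9
```

Run:
```python
from h import *
plan((-.13,-.05,.1333),np.pi-.015)
```

```text
t19.8 pos [ 0.4422 -0.093   0.1328] psi 3.129 F [ 0.4 -1.  -0.2] open 0.0144 q [-0.39  0.14 -0.43  1.    0.   -0.37]
  d [-0.1967 -0.0054 -0.0026] w [ 0.0002 -0.0002  0.0016] rows 2
```

>>> arm_command(
  deltas=[
    {"x": -0.08,"y": -0.005,"z": -0.003,"rx": 0.0,"ry": 0.0,"rz": 0.0,"jaw": 0.0},
    {"x": -0.15,"y": -0.005,"z": -0.003,"rx": 0.0,"ry": 0.0,"rz": 0.0,"jaw": 0.0},
    {"x": -0.18,"y": -0.005,"z": -0.003,"rx": 0.0,"ry": 0.0,"rz": 0.0,"jaw": 0.0},
    {"x": -0.2,"y": -0.005,"z": -0.003,"rx": 0.0,"ry": 0.0,"rz": 0.0,"jaw": 0.0},
    {"x": -0.215,"y": -0.005,"z": -0.003,"rx": 0.0,"ry": 0.0,"rz": 0.0,"jaw": 0.0},
    {"x": -0.23,"y": -0.005,"z": -0.003,"rx": 0.0,"ry": 0.0,"rz": 0.0,"jaw": 0.0},
  ],
)

```text
time_s: 20.35
position: [0.4857, -0.0948, 0.1327]
orientation: [-0.022, -3.136, -0.001]
ft_force: [-8.4, -0.4, 1.7]
opening: 0.0148
gripper_force: 79.1
```

>>> arm_command(
  deltas=[
    {"x": -0.015,"y": 0.0,"z": 0.0,"rx": 0.0,"ry": 0.0,"rz": 0.0,"jaw": 0.0},
    {"x": -0.03,"y": 0.0,"z": 0.0,"rx": 0.0,"ry": 0.0,"rz": 0.0,"jaw": 0.0},
    {"x": -0.045,"y": 0.0,"z": 0.0,"rx": 0.0,"ry": 0.0,"rz": 0.0,"jaw": 0.0},
    {"x": -0.045,"y": 0.0,"z": 0.0,"rx": 0.0,"ry": 0.0,"rz": 0.0,"jaw": 0.0},
    {"x": -0.045,"y": 0.0,"z": 0.0,"rx": 0.0,"ry": 0.0,"rz": 0.0,"jaw": 0.0},
  ],
)

```text
time_s: 20.85
position: [0.4975, -0.0959, 0.1336]
orientation: [0.022, 3.141, -0.0]
ft_force: [0.6, 0.8, -0.2]
opening: 0.0144
gripper_force: 78.9
```

>>> arm_command(
  deltas=[
    {"x": 0.15,"y": 0.0,"z": 0.0,"rx": 0.0,"ry": 0.0,"rz": 0.0,"jaw": 0.0},
    {"x": 0.27,"y": 0.0,"z": 0.0,"rx": 0.0,"ry": 0.0,"rz": 0.0,"jaw": 0.0},
    {"x": 0.27,"y": 0.0,"z": 0.15,"rx": 0.0,"ry": 0.0,"rz": 0.0,"jaw": 0.0},
    {"x": 0.27,"y": 0.0,"z": 0.3,"rx": 0.0,"ry": 0.0,"rz": 0.0,"jaw": 0.0},
    {"x": 0.27,"y": 0.0,"z": 0.3,"rx": 0.0,"ry": 0.0,"rz": 0.0,"jaw": 0.0},
    {"x": 0.27,"y": 0.0,"z": 0.3,"rx": 0.0,"ry": 0.0,"rz": 0.0,"jaw": 0.0},
    {"x": 0.27,"y": 0.0,"z": 0.3,"rx": 0.0,"ry": 0.0,"rz": 0.0,"jaw": 0.0},
    {"x": 0.27,"y": 0.0,"z": 0.3,"rx": 0.0,"ry": 0.0,"rz": 0.0,"jaw": 0.0},
  ],
)

```text
time_s: 21.65
position: [0.4447, -0.0956, 0.0749]
orientation: [0.022, 3.139, -0.002]
ft_force: [-0.1, 0.3, -0.7]
opening: 0.0149
gripper_force: 78.9
```

Run:
```python
from h import *
plan((-.13,-.05,.0733),np.pi-.015)
reds("p2")
for n,(x,y,w,h) in {"top":(240,185,100,30)}.items():
    f=cv2.imread(f"pics/p2_{n}.png").astype(int)[y:y+h,x:x+w]; s=f[...,2]-f[...,:2].max(-1)
    i=np.argsort(s.ravel())[::-1][:14]; print(n,[(int(k%w+x),int(k//w+y),int(s.ravel()[k])) for k in i])
```

```text
t21.6 pos [ 0.4447 -0.0956  0.0749] psi 3.128 F [-0.1  0.3 -0.7] open 0.0149 q [-0.39  0.2  -0.52  0.85 -0.   -0.37]
  d [-0.1844  0.0079  0.0084] w [-0.0007  0.0016  0.0006] rows 2
top [(np.float64(347.4), np.float64(192.5), 56)]
side []
top [(315, 202, 17), (312, 202, 16), (315, 201, 16), (313, 202, 15), (314, 201, 13), (314, 202, 13), (316, 202, 12), (313, 201, 10), (316, 201, 9), (311, 202, 8), (317, 202, 8), (312, 201, 7), (317, 201, 3), (314, 200, 3)]
```

Spacer 2 is out; only the bore 4 red remains, at (314,202). Now bore 4.

>>> arm_command(
  deltas=[
    {"x": -0.07,"y": 0.008,"z": 0.008,"rx": 0.0,"ry": 0.0,"rz": 0.0,"jaw": 0.0},
    {"x": -0.14,"y": 0.008,"z": 0.008,"rx": 0.0,"ry": 0.0,"rz": 0.0,"jaw": 0.0},
    {"x": -0.17,"y": 0.008,"z": 0.008,"rx": 0.0,"ry": 0.0,"rz": 0.0,"jaw": 0.0},
    {"x": -0.19,"y": 0.008,"z": 0.008,"rx": 0.0,"ry": 0.0,"rz": 0.0,"jaw": 0.0},
    {"x": -0.205,"y": 0.008,"z": 0.008,"rx": 0.0,"ry": 0.0,"rz": 0.0,"jaw": 0.0},
    {"x": -0.22,"y": 0.008,"z": 0.008,"rx": 0.0,"ry": 0.0,"rz": 0.0,"jaw": 0.0},
  ],
)

```text
time_s: 22.35
position: [0.4854, -0.0938, 0.0712]
orientation: [-0.023, -3.137, -0.0]
ft_force: [-5.6, -0.4, -0.3]
opening: 0.0146
gripper_force: 79.1
```

>>> arm_command(
  deltas=[
    {"x": -0.015,"y": 0.0,"z": 0.0,"rx": 0.0,"ry": 0.0,"rz": 0.0,"jaw": 0.0},
    {"x": -0.03,"y": 0.0,"z": 0.0,"rx": 0.0,"ry": 0.0,"rz": 0.0,"jaw": 0.0},
    {"x": -0.045,"y": 0.0,"z": 0.0,"rx": 0.0,"ry": 0.0,"rz": 0.0,"jaw": 0.0},
    {"x": -0.045,"y": 0.0,"z": 0.0,"rx": 0.0,"ry": 0.0,"rz": 0.0,"jaw": 0.0},
    {"x": -0.045,"y": 0.0,"z": 0.0,"rx": 0.0,"ry": 0.0,"rz": 0.0,"jaw": 0.0},
  ],
)

```text
time_s: 22.85
position: [0.4966, -0.0943, 0.0719]
orientation: [0.022, 3.141, -0.0]
ft_force: [-0.4, 0.2, -1.2]
opening: 0.0146
gripper_force: 78.9
```

>>> arm_command(
  deltas=[
    {"x": 0.15,"y": 0.0,"z": 0.0,"rx": 0.0,"ry": 0.0,"rz": 0.0,"jaw": 0.0},
    {"x": 0.35,"y": 0.0,"z": 0.0,"rx": 0.0,"ry": 0.0,"rz": 0.0,"jaw": 0.0},
    {"x": 0.4,"y": 0.0,"z": -0.2,"rx": 0.0,"ry": 0.0,"rz": 0.0,"jaw": 0.0},
    {"x": 0.4,"y": 0.0,"z": -0.4,"rx": 0.0,"ry": 0.0,"rz": 0.0,"jaw": 0.0},
    {"x": 0.4,"y": 0.0,"z": -0.6,"rx": 0.0,"ry": 0.0,"rz": 0.0,"jaw": 0.0},
    {"x": 0.4,"y": 0.0,"z": -0.8,"rx": 0.0,"ry": 0.0,"rz": 0.0,"jaw": 0.0},
    {"x": 0.4,"y": 0.0,"z": -0.8,"rx": 0.0,"ry": 0.0,"rz": 0.0,"jaw": 0.0},
  ],
)

```text
time_s: 23.55
position: [0.4196, -0.0944, 0.2376]
orientation: [0.022, 3.131, -0.007]
ft_force: [0.2, 0.0, -0.7]
opening: 0.0144
gripper_force: 78.9
```

Run:
```python
from h import *
plan((.474,-.294,.15),np.pi-.131,frame=False)
reds("p3")
from station import r
for n,(x,y,w,h) in {"top":(240,185,100,30)}.items():
    f=cv2.imread(f"pics/p3_{n}.png").astype(int)[y:y+h,x:x+w]; s=f[...,2]-f[...,:2].max(-1)
    i=np.argsort(s.ravel())[::-1][:8]; print(n,[(int(k%w+x),int(k//w+y),int(s.ravel()[k])) for k in i])
```

```text
t23.6 pos [ 0.4196 -0.0944  0.2376] psi 3.127 F [ 0.2  0.  -0.7] open 0.0144 q [-0.41  0.02 -0.29  1.25  0.   -0.39]
  d [-0.2816 -0.9921  0.4452] w [-0.0023  0.0068  0.0744] rows 6
top [(np.float64(310.9), np.float64(187.0), 62), (np.float64(347.3), np.float64(192.4), 56), (np.float64(311.7), np.float64(204.9), 15)]
side [(np.float64(264.5), np.float64(211.4), 34), (np.float64(280.5), np.float64(212.5), 17)]
top [(313, 186, 112), (308, 186, 111), (308, 189, 111), (312, 186, 110), (310, 186, 110), (313, 188, 110), (308, 188, 110), (313, 189, 109)]
```

Run:
```python
from h import *
from station import r
for n,ps in {"top":[(310.9,187),(311.7,204.9)],"side":[(264.5,211.4),(280.5,212.5)]}.items():
    c=r.capture(n)
    for p in ps:
        q=least_squares(lambda v:(proj(c,[v[0],v[1],.02])[0]-p),[.6,0]).x
        d=q-FR[:2]; print(n,p,"frame xy",d.round(3), "yaw small")
a=r.capture("side")["frame"][150:250,210:310];b=r.capture("top")["frame"][140:240,240:360]
cv2.imwrite("pics/st7.png",cv2.resize(np.hstack([a,b]),None,fx=3.6,fy=5,interpolation=cv2.INTER_CUBIC))
```

```text
top (310.9, 187) frame xy [ 0.047 -0.049] yaw small
top (311.7, 204.9) frame xy [ 0.001 -0.049] yaw small
side (264.5, 211.4) frame xy [ 0.048 -0.05 ] yaw small
side (280.5, 212.5) frame xy [ 0.002 -0.052] yaw small
```

View pics/st7.png

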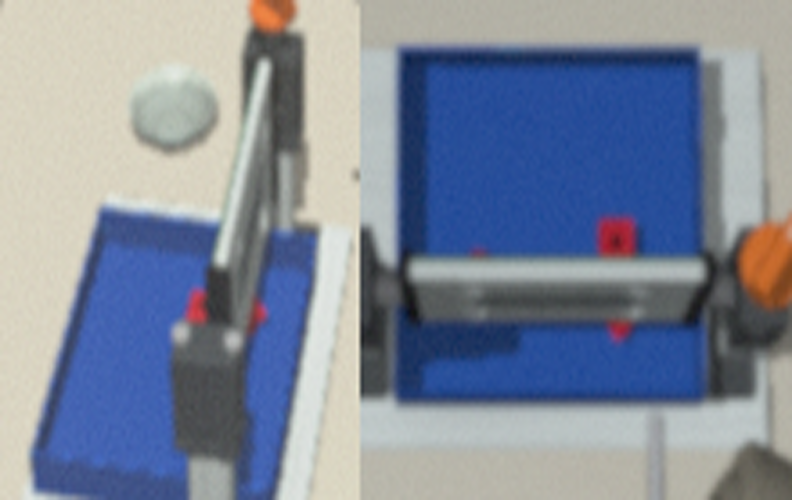

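All three spacers lie in the tray: frame (47,-50), frame (0,-50), and one at bore 1's side peeking out behind the board at crop (480,253). Every bore is clear, so I return the drift.

>>> arm_command(
  deltas=[
    {"x": -0.2,"y": -0.98,"z": 0.0,"rx": 0.0,"ry": 0.0,"rz": 0.074,"jaw": 0.0},
    {"x": -0.2,"y": -0.98,"z": 0.0,"rx": 0.0,"ry": 0.0,"rz": 0.074,"jaw": 0.0},
    {"x": -0.2,"y": -0.98,"z": 0.0,"rx": 0.0,"ry": 0.0,"rz": 0.074,"jaw": 0.0},
    {"x": -0.2,"y": -0.98,"z": 0.0,"rx": 0.0,"ry": 0.0,"rz": 0.074,"jaw": 0.0},
    {"x": -0.28,"y": -0.985,"z": 0.0,"rx": 0.0,"ry": 0.0,"rz": 0.074,"jaw": 0.0},
    {"x": -0.28,"y": -0.985,"z": 0.2,"rx": 0.0,"ry": 0.0,"rz": 0.074,"jaw": 0.0},
    {"x": -0.28,"y": -0.985,"z": 0.4,"rx": 0.0,"ry": 0.0,"rz": 0.074,"jaw": 0.0},
    {"x": -0.28,"y": -0.985,"z": 0.6,"rx": 0.0,"ry": 0.0,"rz": 0.074,"jaw": 0.0},
    {"x": -0.28,"y": -0.985,"z": 0.6,"rx": 0.0,"ry": 0.0,"rz": 0.074,"jaw": 0.0},
    {"x": -0.28,"y": -0.985,"z": 0.6,"rx": 0.0,"ry": 0.0,"rz": 0.074,"jaw": 0.0},
    {"x": -0.28,"y": -0.985,"z": 0.6,"rx": 0.0,"ry": 0.0,"rz": 0.074,"jaw": 0.0},
  ],
)

```text
time_s: 24.95
position: [0.4707, -0.2918, 0.1138]
orientation: [0.204, 3.133, -0.003]
ft_force: [0.1, -0.6, -1.2]
opening: 0.0146
gripper_force: 79.0
```

Run:
```python
from h import *
plan((.474,-.293,.038),np.pi-.131,frame=False)
```

```text
t24.9 pos [ 0.4707 -0.2918  0.1138] psi 3.011 F [ 0.1 -0.6 -1.2] open 0.0146 q [-0.7   0.33 -0.22  1.01 -0.   -0.57]
  d [-0.0163 -0.0035  0.379 ] w [-0.001   0.0015  0.0005] rows 3
```

>>> arm_command(
  deltas=[
    {"x": -0.016,"y": -0.0035,"z": 0.15,"rx": 0.0,"ry": 0.0,"rz": 0.0,"jaw": 0.0},
    {"x": -0.016,"y": -0.0035,"z": 0.25,"rx": 0.0,"ry": 0.0,"rz": 0.0,"jaw": 0.0},
    {"x": -0.016,"y": -0.0035,"z": 0.3,"rx": 0.0,"ry": 0.0,"rz": 0.0,"jaw": 0.0},
    {"x": -0.016,"y": -0.0035,"z": 0.34,"rx": 0.0,"ry": 0.0,"rz": 0.0,"jaw": 0.0},
    {"x": -0.016,"y": -0.0035,"z": 0.36,"rx": 0.0,"ry": 0.0,"rz": 0.0,"jaw": 0.0},
    {"x": -0.016,"y": -0.0035,"z": 0.375,"rx": 0.0,"ry": 0.0,"rz": 0.0,"jaw": 0.0},
    {"x": -0.016,"y": -0.0035,"z": 0.38,"rx": 0.0,"ry": 0.0,"rz": 0.0,"jaw": 0.0},
    {"x": -0.016,"y": -0.0035,"z": 0.38,"rx": 0.0,"ry": 0.0,"rz": 0.0,"jaw": 0.0},
  ],
)

```text
time_s: 25.75
position: [0.4731, -0.2924, 0.0366]
orientation: [0.205, 3.134, -0.001]
ft_force: [0.1, 0.5, 0.1]
opening: 0.0147
gripper_force: 79.3
```

Run:
```python
from h import *
from station import r
plan((.474,-.293,.0363),np.pi-.131,frame=False)
print(r.sense()["ft_torque"])
a=r.capture("side")["frame"][130:210,280:380]
cv2.imwrite("pics/s8.png",cv2.resize(a,None,fx=7,fy=7,interpolation=cv2.INTER_CUBIC))
```

```text
t25.8 pos [ 0.4731 -0.2924  0.0366] psi 3.011 F [0.1 0.5 0.1] open 0.0147 q [-0.7   0.41 -0.32  0.84 -0.   -0.57]
  d [-0.0051 -0.0025  0.0014] w [-0.0004  0.0006  0.0004] rows 2
[0.01827884 0.02853036 0.00039572]
```

View pics/s8.png

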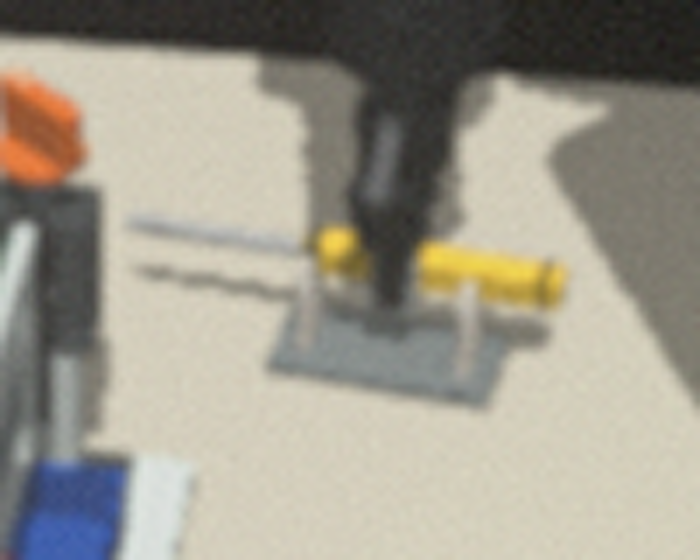

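The drift sits in the saddles just as before (tip (130,220), handle end (560,285)). Lower 1 mm, release slowly, rise, and go to the knob.

>>> arm_command(
  deltas=[
    {"x": 0.0,"y": 0.0,"z": 0.006,"rx": 0.0,"ry": 0.0,"rz": 0.0,"jaw": 0.0},
    {"x": 0.0,"y": 0.0,"z": 0.006,"rx": 0.0,"ry": 0.0,"rz": 0.0,"jaw": 0.2},
    {"x": 0.0,"y": 0.0,"z": 0.006,"rx": 0.0,"ry": 0.0,"rz": 0.0,"jaw": 0.3},
    {"x": 0.0,"y": 0.0,"z": 0.006,"rx": 0.0,"ry": 0.0,"rz": 0.0,"jaw": 0.5},
    {"x": 0.0,"y": 0.0,"z": 0.006,"rx": 0.0,"ry": 0.0,"rz": 0.0,"jaw": 0.7},
    {"x": 0.0,"y": 0.0,"z": 0.006,"rx": 0.0,"ry": 0.0,"rz": 0.0,"jaw": 0.7},
    {"x": 0.0,"y": 0.0,"z": -0.1,"rx": 0.0,"ry": 0.0,"rz": 0.0,"jaw": 0.7},
    {"x": 0.0,"y": 0.0,"z": -0.3,"rx": 0.0,"ry": 0.0,"rz": 0.0,"jaw": 0.7},
    {"x": 0.0,"y": 0.0,"z": -0.5,"rx": 0.0,"ry": 0.0,"rz": 0.0,"jaw": 0.7},
    {"x": 0.0,"y": 0.0,"z": -0.75,"rx": 0.0,"ry": 0.0,"rz": 0.0,"jaw": 0.6},
    {"x": 0.0,"y": 0.0,"z": -1.0,"rx": 0.0,"ry": 0.0,"rz": 0.2,"jaw": 0.5},
    {"x": 0.0,"y": 0.0,"z": -1.0,"rx": 0.0,"ry": 0.0,"rz": 0.4,"jaw": 0.45},
    {"x": 0.0,"y": 0.0,"z": -1.0,"rx": 0.0,"ry": 0.0,"rz": 0.4,"jaw": 0.45},
    {"x": 0.0,"y": 0.0,"z": -1.0,"rx": 0.0,"ry": 0.0,"rz": 0.4,"jaw": 0.45},
  ],
)

```text
time_s: 27.2
position: [0.4728, -0.2922, 0.2365]
orientation: [1.131, 2.93, -0.001]
ft_force: [-0.5, -0.2, -0.8]
opening: 0.0382
gripper_force: 0.0
```

Run:
```python
from h import *
from station import r
plan((0,-.128,.235),np.pi-.715)
c=r.capture("side"); f=c["frame"].astype(int)[140:185,310:385]
m=(f[...,2]>f[...,0]+70)&(f[...,1]>f[...,0]+50); ys,xs=np.nonzero(m); print("yellow",xs.mean()+310,ys.mean()+140,len(xs), xs.min()+310,xs.max()+310)
g=cv2.imread("pics/side0.png").astype(int)[140:185,310:385]
m=(g[...,2]>g[...,0]+70)&(g[...,1]>g[...,0]+50); ys,xs=np.nonzero(m); print("yellow0",xs.mean()+310,ys.mean()+140,len(xs), xs.min()+310,xs.max()+310)
```

```text
t27.2 pos [ 0.4728 -0.2922  0.2365] psi 2.405 F [-0.5 -0.2 -0.8] open 0.0382 q [-0.7   0.27  0.    1.3  -0.    0.04]
  d [-0.114   0.898   0.0076] w [-0.      0.0008 -0.0138] rows 5
yellow 341.93859649122805 167.3684210526316 228 325 360
yellow0 341.89140271493216 167.76470588235293 221 325 360
```

>>> arm_command(
  deltas=[
    {"x": -0.114,"y": 0.898,"z": -0.05,"rx": 0.0,"ry": 0.0,"rz": 0.0,"jaw": 0.45},
    {"x": -0.114,"y": 0.898,"z": -0.05,"rx": 0.0,"ry": 0.0,"rz": 0.0,"jaw": 0.45},
    {"x": -0.114,"y": 0.898,"z": -0.05,"rx": 0.0,"ry": 0.0,"rz": 0.0,"jaw": 0.45},
    {"x": -0.114,"y": 0.898,"z": -0.05,"rx": 0.0,"ry": 0.0,"rz": 0.0,"jaw": 0.45},
    {"x": -0.114,"y": 0.898,"z": -0.05,"rx": 0.0,"ry": 0.0,"rz": 0.0,"jaw": 0.45},
    {"x": -0.114,"y": 0.898,"z": -0.05,"rx": 0.0,"ry": 0.0,"rz": 0.0,"jaw": 0.45},
    {"x": -0.114,"y": 0.898,"z": -0.05,"rx": 0.0,"ry": 0.0,"rz": 0.0,"jaw": 0.45},
  ],
)

```text
time_s: 27.95
position: [0.6088, -0.1739, 0.2455]
orientation: [-1.121, -2.934, 0.001]
ft_force: [-0.3, -0.3, -0.4]
opening: 0.0384
gripper_force: 0.0
```

Run:
```python
from h import *
plan((0,-.128,.185),np.pi-.73)
```

```text
t27.9 pos [ 0.6088 -0.1739  0.2455] psi 2.412 F [-0.3 -0.3 -0.4] open 0.0384 q [-0.4   0.43  0.25  1.39 -0.    0.33]
  d [-0.0082  0.0035  0.3027] w [-0.0004 -0.0005  0.    ] rows 3
```

>>> arm_command(
  deltas=[
    {"x": -0.005,"y": 0.0,"z": 0.15,"rx": 0.0,"ry": 0.0,"rz": 0.0,"jaw": 0.45},
    {"x": -0.005,"y": 0.0,"z": 0.25,"rx": 0.0,"ry": 0.0,"rz": 0.0,"jaw": 0.45},
    {"x": -0.005,"y": 0.0,"z": 0.3,"rx": 0.0,"ry": 0.0,"rz": 0.0,"jaw": 0.45},
    {"x": -0.005,"y": 0.0,"z": 0.3,"rx": 0.0,"ry": 0.0,"rz": 0.0,"jaw": 0.45},
    {"x": -0.005,"y": 0.0,"z": 0.3,"rx": 0.0,"ry": 0.0,"rz": 0.0,"jaw": 0.2},
    {"x": -0.005,"y": 0.0,"z": 0.3,"rx": 0.0,"ry": 0.0,"rz": 0.0,"jaw": 0.1},
    {"x": -0.005,"y": 0.0,"z": 0.3,"rx": 0.0,"ry": 0.0,"rz": 0.0,"jaw": 0.0},
    {"x": -0.005,"y": 0.0,"z": 0.3,"rx": 0.0,"ry": 0.0,"rz": 0.0,"jaw": 0.0},
    {"x": -0.005,"y": 0.0,"z": 0.3,"rx": 0.0,"ry": 0.0,"rz": 0.0,"jaw": 0.0},
  ],
  force=60,
)

```text
time_s: 28.85
position: [0.6107, -0.1748, 0.1876]
orientation: [1.121, 2.932, -0.002]
ft_force: [-1.5, -1.6, 5.3]
opening: 0.011
gripper_force: 59.7
```

>>> arm_command(
  deltas=[
    {"x": 0.0,"y": 0.0,"z": 0.0,"rx": 0.0,"ry": 0.0,"rz": -0.08,"jaw": 0.0},
    {"x": 0.0,"y": 0.0,"z": 0.0,"rx": 0.0,"ry": 0.0,"rz": -0.16,"jaw": 0.0},
    {"x": 0.0,"y": 0.0,"z": 0.0,"rx": 0.0,"ry": 0.0,"rz": -0.24,"jaw": 0.0},
    {"x": 0.0,"y": 0.0,"z": 0.0,"rx": 0.0,"ry": 0.0,"rz": -0.32,"jaw": 0.0},
    {"x": 0.0,"y": 0.0,"z": 0.0,"rx": 0.0,"ry": 0.0,"rz": -0.4,"jaw": 0.0},
    {"x": 0.0,"y": 0.0,"z": 0.0,"rx": 0.0,"ry": 0.0,"rz": -0.48,"jaw": 0.0},
    {"x": 0.0,"y": 0.0,"z": 0.0,"rx": 0.0,"ry": 0.0,"rz": -0.56,"jaw": 0.0},
    {"x": 0.0,"y": 0.0,"z": 0.0,"rx": 0.0,"ry": 0.0,"rz": -0.64,"jaw": 0.0},
    {"x": 0.0,"y": 0.0,"z": 0.0,"rx": 0.0,"ry": 0.0,"rz": -0.72,"jaw": 0.0},
    {"x": 0.0,"y": 0.0,"z": 0.0,"rx": 0.0,"ry": 0.0,"rz": -0.78,"jaw": 0.0},
    {"x": 0.0,"y": 0.0,"z": 0.0,"rx": 0.0,"ry": 0.0,"rz": -0.8,"jaw": 0.0},
    {"x": 0.0,"y": 0.0,"z": 0.0,"rx": 0.0,"ry": 0.0,"rz": -0.8,"jaw": 0.0},
  ],
)

```text
time_s: 30.05
position: [0.6108, -0.1745, 0.1876]
orientation: [-0.817, 3.032, -0.003]
ft_force: [-2.0, 0.6, 5.4]
opening: 0.0106
gripper_force: 59.6
```

Run:
```python
from h import *
plan((0,-.128,.185),np.pi-.73)
from station import r
print(r.sense()["ft_torque"])
```

```text
t30.1 pos [ 0.6108 -0.1745  0.1876] psi -2.615 F [-2.   0.6  5.4] open 0.0106 q [-0.4   0.44  0.13  1.25 -0.   -0.93]
  d [0.0018 0.0009 0.0128] w [-7.000e-04  1.600e-03  7.999e-01] rows 10
[-0.09053936  0.39685064  0.06827106]
```

The knob is back at about 0.16 (loose). Release, rise and reorient for the board.

>>> arm_command(
  deltas=[
    {"x": 0.0,"y": 0.0,"z": 0.0,"rx": 0.0,"ry": 0.0,"rz": 0.0,"jaw": 0.45},
    {"x": 0.0,"y": 0.0,"z": 0.0,"rx": 0.0,"ry": 0.0,"rz": 0.0,"jaw": 0.45},
    {"x": 0.0,"y": 0.0,"z": 0.0,"rx": 0.0,"ry": 0.0,"rz": 0.0,"jaw": 0.45},
    {"x": 0.0,"y": 0.0,"z": 0.0,"rx": 0.0,"ry": 0.0,"rz": 0.0,"jaw": 0.45},
    {"x": 0.0,"y": 0.0,"z": -0.25,"rx": 0.0,"ry": 0.0,"rz": 0.0,"jaw": 0.45},
    {"x": 0.0,"y": 0.0,"z": -0.5,"rx": 0.0,"ry": 0.0,"rz": 0.05,"jaw": 0.45},
    {"x": 0.0,"y": 0.0,"z": -0.6,"rx": 0.0,"ry": 0.0,"rz": 0.95,"jaw": 0.0},
    {"x": 0.0,"y": 0.0,"z": -0.6,"rx": 0.0,"ry": 0.0,"rz": 0.95,"jaw": 0.0},
    {"x": 0.0,"y": 0.0,"z": -0.6,"rx": 0.0,"ry": 0.0,"rz": 0.95,"jaw": 0.0},
    {"x": 0.0,"y": 0.0,"z": -0.6,"rx": 0.0,"ry": 0.0,"rz": 0.95,"jaw": 0.0},
    {"x": 0.0,"y": 0.0,"z": -0.6,"rx": 0.0,"ry": 0.0,"rz": 0.95,"jaw": 0.0},
    {"x": 0.0,"y": 0.0,"z": -0.6,"rx": 0.0,"ry": 0.0,"rz": 0.95,"jaw": 0.0},
    {"x": 0.0,"y": 0.0,"z": -0.6,"rx": 0.0,"ry": 0.0,"rz": 0.95,"jaw": 0.0},
    {"x": 0.0,"y": 0.0,"z": -0.6,"rx": 0.0,"ry": 0.0,"rz": 0.95,"jaw": 0.0},
    {"x": 0.0,"y": 0.0,"z": -0.6,"rx": 0.0,"ry": 0.0,"rz": 0.95,"jaw": 0.0},
    {"x": 0.0,"y": 0.0,"z": -0.6,"rx": 0.0,"ry": 0.0,"rz": 0.95,"jaw": 0.0},
    {"x": 0.0,"y": 0.0,"z": -0.6,"rx": 0.0,"ry": 0.0,"rz": 0.95,"jaw": 0.0},
  ],
)

```text
time_s: 31.75
position: [0.6102, -0.1741, 0.3057]
orientation: [-1.459, -2.782, 0.0]
ft_force: [0.2, 0.0, -0.6]
opening: -0.0001
gripper_force: 0.0
```

Run:
```python
from h import *
plan((.045,0,.30),np.pi/2-.015)
```

```text
t31.8 pos [ 0.6102 -0.1741  0.3057] psi 2.176 F [ 0.2  0.  -0.6] open -0.0001 q [-0.4   0.44  0.4   1.54 -0.    0.56]
  d [0.388  0.5544 0.0283] w [-2.000e-04 -1.000e-04  3.945e-01] rows 6
```

>>> arm_command(
  deltas=[
    {"x": 0.388,"y": 0.554,"z": 0.028,"rx": 0.0,"ry": 0.0,"rz": 0.395,"jaw": 0.0},
    {"x": 0.388,"y": 0.554,"z": 0.028,"rx": 0.0,"ry": 0.0,"rz": 0.395,"jaw": 0.0},
    {"x": 0.388,"y": 0.554,"z": 0.028,"rx": 0.0,"ry": 0.0,"rz": 0.395,"jaw": 0.0},
    {"x": 0.388,"y": 0.554,"z": 0.028,"rx": 0.0,"ry": 0.0,"rz": 0.395,"jaw": 0.0},
    {"x": 0.388,"y": 0.554,"z": 0.028,"rx": 0.0,"ry": 0.0,"rz": 0.395,"jaw": 0.0},
    {"x": 0.388,"y": 0.554,"z": 0.028,"rx": 0.0,"ry": 0.0,"rz": 0.395,"jaw": 0.0},
    {"x": 0.388,"y": 0.554,"z": 0.028,"rx": 0.0,"ry": 0.0,"rz": 0.395,"jaw": 0.0},
    {"x": 0.388,"y": 0.554,"z": 0.028,"rx": 0.0,"ry": 0.0,"rz": 0.395,"jaw": 0.0},
  ],
)

```text
time_s: 32.55
position: [0.6572, -0.0476, 0.3003]
orientation: [2.238, 2.205, -0.0]
ft_force: [0.3, -1.1, -0.4]
opening: -0.0003
gripper_force: 0.0
```

Run:
```python
from h import *
for p in [(45,170),(45,157),(13,157),(0,157),(-12.6,152),(-22.4,143.3),(-27.4,134.7),(-29.4,128.3)]: plan((p[0]/1e3,0,p[1]/1e3),np.pi/2-.015)
```

```text
t32.5 pos [ 0.6572 -0.0476  0.3003] psi 1.556 F [ 0.3 -1.1 -0.4] open -0.0003 q [-0.19  0.49  0.48  1.56 -0.    1.39]
  d [2.200e-03 5.000e-04 6.514e-01] w [0. 0. 0.] rows 4
t32.5 pos [ 0.6572 -0.0476  0.3003] psi 1.556 F [ 0.3 -1.1 -0.4] open -0.0003 q [-0.19  0.49  0.48  1.56 -0.    1.39]
  d [2.200e-03 5.000e-04 7.164e-01] w [0. 0. 0.] rows 4
t32.5 pos [ 0.6572 -0.0476  0.3003] psi 1.556 F [ 0.3 -1.1 -0.4] open -0.0003 q [-0.19  0.49  0.48  1.56 -0.    1.39]
  d [ 0.0022 -0.1595  0.7164] w [0. 0. 0.] rows 4
t32.5 pos [ 0.6572 -0.0476  0.3003] psi 1.556 F [ 0.3 -1.1 -0.4] open -0.0003 q [-0.19  0.49  0.48  1.56 -0.    1.39]
  d [ 0.0022 -0.2245  0.7164] w [0. 0. 0.] rows 5
t32.5 pos [ 0.6572 -0.0476  0.3003] psi 1.556 F [ 0.3 -1.1 -0.4] open -0.0003 q [-0.19  0.49  0.48  1.56 -0.    1.39]
  d [ 0.0022 -0.2875  0.7414] w [0. 0. 0.] rows 5
t32.5 pos [ 0.6572 -0.0476  0.3003] psi 1.556 F [ 0.3 -1.1 -0.4] open -0.0003 q [-0.19  0.49  0.48  1.56 -0.    1.39]
  d [ 0.0022 -0.3365  0.7849] w [0. 0. 0.] rows 5
t32.5 pos [ 0.6572 -0.0476  0.3003] psi 1.556 F [ 0.3 -1.1 -0.4] open -0.0003 q [-0.19  0.49  0.48  1.56 -0.    1.39]
  d [ 0.0022 -0.3615  0.8279] w [0. 0. 0.] rows 5
t32.5 pos [ 0.6572 -0.0476  0.3003] psi 1.556 F [ 0.3 -1.1 -0.4] open -0.0003 q [-0.19  0.49  0.48  1.56 -0.    1.39]
  d [ 0.0022 -0.3715  0.8599] w [0. 0. 0.] rows 5
```

>>> arm_command(
  deltas=[
    {"x": 0.002,"y": 0.0,"z": 0.25,"rx": 0.0,"ry": 0.0,"rz": 0.0,"jaw": 0.0},
    {"x": 0.002,"y": 0.0,"z": 0.5,"rx": 0.0,"ry": 0.0,"rz": 0.0,"jaw": 0.0},
    {"x": 0.002,"y": 0.0,"z": 0.716,"rx": 0.0,"ry": 0.0,"rz": 0.0,"jaw": 0.0},
    {"x": 0.002,"y": -0.06,"z": 0.716,"rx": 0.0,"ry": 0.0,"rz": 0.0,"jaw": 0.0},
    {"x": 0.002,"y": -0.11,"z": 0.716,"rx": 0.0,"ry": 0.0,"rz": 0.0,"jaw": 0.0},
    {"x": 0.002,"y": -0.14,"z": 0.716,"rx": 0.0,"ry": 0.0,"rz": 0.0,"jaw": 0.0},
    {"x": 0.002,"y": -0.17,"z": 0.716,"rx": 0.0,"ry": 0.0,"rz": 0.0,"jaw": 0.0},
    {"x": 0.002,"y": -0.2,"z": 0.716,"rx": 0.0,"ry": 0.0,"rz": 0.0,"jaw": 0.0},
    {"x": 0.002,"y": -0.23,"z": 0.718,"rx": 0.0,"ry": 0.0,"rz": 0.0,"jaw": 0.0},
    {"x": 0.002,"y": -0.26,"z": 0.728,"rx": 0.0,"ry": 0.0,"rz": 0.0,"jaw": 0.0},
    {"x": 0.002,"y": -0.29,"z": 0.742,"rx": 0.0,"ry": 0.0,"rz": 0.0,"jaw": 0.0},
    {"x": 0.002,"y": -0.315,"z": 0.763,"rx": 0.0,"ry": 0.0,"rz": 0.0,"jaw": 0.0},
    {"x": 0.002,"y": -0.337,"z": 0.785,"rx": 0.0,"ry": 0.0,"rz": 0.0,"jaw": 0.0},
    {"x": 0.002,"y": -0.35,"z": 0.805,"rx": 0.0,"ry": 0.0,"rz": 0.0,"jaw": 0.0},
    {"x": 0.002,"y": -0.361,"z": 0.828,"rx": 0.0,"ry": 0.0,"rz": 0.0,"jaw": 0.0},
    {"x": 0.002,"y": -0.368,"z": 0.845,"rx": 0.0,"ry": 0.0,"rz": 0.0,"jaw": 0.0},
    {"x": 0.002,"y": -0.371,"z": 0.86,"rx": 0.0,"ry": 0.0,"rz": 0.0,"jaw": 0.0},
    {"x": 0.002,"y": -0.371,"z": 0.86,"rx": 0.0,"ry": 0.0,"rz": 0.0,"jaw": 0.0},
  ],
)

```text
time_s: 34.35
position: [0.5825, -0.0455, 0.1274]
orientation: [-2.238, -2.203, 0.001]
ft_force: [0.3, -0.5, -0.1]
opening: 0.0001
gripper_force: 0.0
```

Run:
```python
from h import *
from station import r
plan((0,0,.17),np.pi/2-.015)
```

```text
t34.4 pos [ 0.5825 -0.0455  0.1274] psi 1.555 F [ 0.3 -0.5 -0.1] open 0.0001 q [-0.22  0.38 -0.12  1.08  0.    1.37]
  d [-0.0025  0.149  -0.2133] w [-0.001  -0.0003 -0.0005] rows 3
```

>>> arm_command(
  deltas=[
    {"x": 0.0,"y": 0.0,"z": -0.15,"rx": 0.0,"ry": 0.0,"rz": 0.0,"jaw": 0.0},
    {"x": -0.002,"y": 0.148,"z": -0.21,"rx": 0.0,"ry": 0.0,"rz": 0.0,"jaw": 0.8},
    {"x": -0.002,"y": 0.148,"z": -0.21,"rx": 0.0,"ry": 0.0,"rz": 0.0,"jaw": 0.8},
    {"x": -0.002,"y": 0.148,"z": -0.21,"rx": 0.0,"ry": 0.0,"rz": 0.0,"jaw": 0.8},
    {"x": -0.002,"y": 0.148,"z": -0.21,"rx": 0.0,"ry": 0.0,"rz": 0.0,"jaw": 0.8},
    {"x": -0.002,"y": 0.148,"z": -0.21,"rx": 0.0,"ry": 0.0,"rz": 0.0,"jaw": 0.8},
    {"x": -0.002,"y": 0.148,"z": -0.21,"rx": 0.0,"ry": 0.0,"rz": 0.0,"jaw": 0.8},
    {"x": -0.002,"y": 0.148,"z": -0.1,"rx": 0.0,"ry": 0.0,"rz": 0.0,"jaw": 0.8},
    {"x": -0.002,"y": 0.148,"z": -0.02,"rx": 0.0,"ry": 0.0,"rz": 0.0,"jaw": 0.8},
    {"x": -0.002,"y": 0.148,"z": 0.01,"rx": 0.0,"ry": 0.0,"rz": 0.0,"jaw": 0.8},
    {"x": -0.002,"y": 0.148,"z": 0.03,"rx": 0.0,"ry": 0.0,"rz": 0.0,"jaw": 0.8},
    {"x": -0.002,"y": 0.148,"z": 0.03,"rx": 0.0,"ry": 0.0,"rz": 0.0,"jaw": 0.8},
  ],
)

```text
time_s: 35.55
position: [0.6125, -0.0466, 0.1222]
orientation: [-2.239, -2.204, 0.0]
ft_force: [0.1, 1.5, 0.5]
opening: 0.0684
gripper_force: 0.0
```

>>> arm_command(
  deltas=[
    {"x": 0.0,"y": 0.0,"z": 0.01,"rx": 0.0,"ry": 0.0,"rz": 0.0,"jaw": 0.8},
    {"x": 0.0,"y": 0.0,"z": 0.02,"rx": 0.0,"ry": 0.0,"rz": 0.0,"jaw": 0.8},
    {"x": 0.0,"y": 0.0,"z": 0.02,"rx": 0.0,"ry": 0.0,"rz": 0.0,"jaw": 0.8},
  ],
)

```text
time_s: 35.85
position: [0.613, -0.0467, 0.1187]
orientation: [2.238, 2.203, 0.001]
ft_force: [0.7, 0.4, 1.0]
opening: 0.0684
gripper_force: 0.1
```

>>> arm_command(
  deltas=[
    {"x": 0.0,"y": 0.0,"z": 0.01,"rx": 0.0,"ry": 0.0,"rz": 0.0,"jaw": 0.8},
    {"x": 0.0,"y": 0.0,"z": 0.015,"rx": 0.0,"ry": 0.0,"rz": 0.0,"jaw": 0.8},
    {"x": 0.0,"y": 0.0,"z": 0.015,"rx": 0.0,"ry": 0.0,"rz": 0.0,"jaw": 0.8},
  ],
)

```text
time_s: 36.15
position: [0.6131, -0.0467, 0.1178]
orientation: [2.237, 2.202, 0.002]
ft_force: [-4.2, -0.2, 12.4]
opening: 0.0685
gripper_force: 6.2
```

Run:
```python
from station import r
s=r.sense(); print(s["ft_force"],s["ft_torque"],s["position"])
```

```text
[-4.17688708 -0.19761884 12.39812382] [ 0.07322171  0.92256886 -0.02678494] [ 0.61305734 -0.0467304   0.11776297]
```

Contact with both fingertips at 12 N and balanced, so the board is level. Up, and to the knob.

>>> arm_command(
  deltas=[
    {"x": 0.0,"y": 0.0,"z": -0.1,"rx": 0.0,"ry": 0.0,"rz": 0.0,"jaw": 0.8},
    {"x": 0.0,"y": 0.0,"z": -0.3,"rx": 0.0,"ry": 0.0,"rz": 0.0,"jaw": 0.8},
    {"x": 0.0,"y": 0.0,"z": -0.55,"rx": 0.0,"ry": 0.0,"rz": 0.0,"jaw": 0.6},
    {"x": 0.0,"y": 0.0,"z": -0.8,"rx": 0.0,"ry": 0.0,"rz": -0.1,"jaw": 0.45},
    {"x": -0.64,"y": 0.0,"z": -0.85,"rx": 0.0,"ry": 0.0,"rz": -0.95,"jaw": 0.45},
    {"x": -0.64,"y": 0.0,"z": -0.85,"rx": 0.0,"ry": 0.0,"rz": -0.95,"jaw": 0.45},
    {"x": -0.64,"y": 0.0,"z": -0.85,"rx": 0.0,"ry": 0.0,"rz": -0.95,"jaw": 0.45},
    {"x": -0.64,"y": 0.0,"z": -0.85,"rx": 0.0,"ry": 0.0,"rz": -0.95,"jaw": 0.45},
    {"x": -0.64,"y": 0.0,"z": -0.85,"rx": 0.0,"ry": 0.0,"rz": -0.95,"jaw": 0.45},
    {"x": -0.64,"y": 0.0,"z": -0.85,"rx": 0.0,"ry": 0.0,"rz": -0.95,"jaw": 0.45},
    {"x": -0.64,"y": 0.0,"z": -0.85,"rx": 0.0,"ry": 0.0,"rz": -0.95,"jaw": 0.45},
    {"x": -0.64,"y": 0.0,"z": -0.85,"rx": 0.0,"ry": 0.0,"rz": -0.95,"jaw": 0.45},
    {"x": -0.64,"y": 0.0,"z": -0.85,"rx": 0.0,"ry": 0.0,"rz": -0.95,"jaw": 0.45},
    {"x": -0.64,"y": 0.0,"z": -0.85,"rx": 0.0,"ry": 0.0,"rz": -0.95,"jaw": 0.45},
    {"x": -0.64,"y": 0.0,"z": -0.85,"rx": 0.0,"ry": 0.0,"rz": -0.95,"jaw": 0.45},
  ],
)

```text
time_s: 37.65
position: [0.6107, -0.1745, 0.2853]
orientation: [0.153, 3.138, -0.0]
ft_force: [-0.6, 0.5, -0.6]
opening: 0.0385
gripper_force: 0.0
```

Run:
```python
from h import *
plan((0,-.128,.186),-2.62)
```

```text
t37.6 pos [ 0.6107 -0.1745  0.2853] psi 3.044 F [-0.6  0.5 -0.6] open 0.0385 q [-0.4   0.43  0.35  1.49 -0.   -0.31]
  d [1.500e-03 2.000e-04 4.965e-01] w [-1.000e-04  0.000e+00 -3.942e-01] rows 6
```

Run:
```python
from h import *
from station import r
for n in("top","side"):
    o=cv2.imread(f"pics/{n}0.png"); c=r.capture(n)["frame"]; cv2.imwrite(f"pics/{n}9.png",c)
    for f in(o,c):
        f=f.astype(int); m=(f[...,1]>f[...,2]+18)&(f[...,1]>f[...,0]+8)
        m[:150]=0; m[260:]=0; m[:,:215]=0; m[:,345:]=0
        m=cv2.morphologyEx(m.astype(np.uint8),cv2.MORPH_OPEN,np.ones((2,2)))
        ys,xs=np.nonzero(m)
        if n=="top":
            q=[(np.nonzero(m[:,x])[0].min(),np.nonzero(m[:,x])[0].max()) for x in range(285,312)]
        else:
            q=[(np.nonzero(m[y])[0].min(),np.nonzero(m[y])[0].max()) for y in range(190,207)]
        print(n,len(xs),xs.mean().round(2),ys.mean().round(2),np.mean(q,0).round(2))
```

```text
top 2309 294.58 198.85 [179.44 218.93]
top 2587 295.4 199.28 [179. 219.]
side 928 277.73 196.95 [260.12 295.65]
side 1152 278.59 196.07 [259.94 295.88]
```

The board outline matches the initial flat pose to within 0.5 px in both views. Now lock.

>>> arm_command(
  deltas=[
    {"x": 0.001,"y": 0.0,"z": 0.1,"rx": 0.0,"ry": 0.0,"rz": -0.394,"jaw": 0.45},
    {"x": 0.001,"y": 0.0,"z": 0.1,"rx": 0.0,"ry": 0.0,"rz": -0.394,"jaw": 0.45},
    {"x": 0.001,"y": 0.0,"z": 0.1,"rx": 0.0,"ry": 0.0,"rz": -0.394,"jaw": 0.45},
    {"x": 0.001,"y": 0.0,"z": 0.1,"rx": 0.0,"ry": 0.0,"rz": -0.394,"jaw": 0.45},
    {"x": 0.001,"y": 0.0,"z": 0.1,"rx": 0.0,"ry": 0.0,"rz": -0.394,"jaw": 0.45},
    {"x": 0.001,"y": 0.0,"z": 0.25,"rx": 0.0,"ry": 0.0,"rz": -0.394,"jaw": 0.45},
    {"x": 0.001,"y": 0.0,"z": 0.4,"rx": 0.0,"ry": 0.0,"rz": -0.394,"jaw": 0.45},
    {"x": 0.001,"y": 0.0,"z": 0.47,"rx": 0.0,"ry": 0.0,"rz": -0.394,"jaw": 0.45},
    {"x": 0.001,"y": 0.0,"z": 0.495,"rx": 0.0,"ry": 0.0,"rz": -0.394,"jaw": 0.45},
    {"x": 0.001,"y": 0.0,"z": 0.495,"rx": 0.0,"ry": 0.0,"rz": -0.394,"jaw": 0.2},
    {"x": 0.001,"y": 0.0,"z": 0.495,"rx": 0.0,"ry": 0.0,"rz": -0.394,"jaw": 0.1},
    {"x": 0.001,"y": 0.0,"z": 0.495,"rx": 0.0,"ry": 0.0,"rz": -0.394,"jaw": 0.0},
    {"x": 0.001,"y": 0.0,"z": 0.495,"rx": 0.0,"ry": 0.0,"rz": -0.394,"jaw": 0.0},
    {"x": 0.001,"y": 0.0,"z": 0.495,"rx": 0.0,"ry": 0.0,"rz": -0.394,"jaw": 0.0},
    {"x": 0.001,"y": 0.0,"z": 0.495,"rx": 0.0,"ry": 0.0,"rz": -0.394,"jaw": 0.0},
  ],
  force=60,
)

```text
time_s: 39.25
position: [0.6108, -0.1746, 0.1875]
orientation: [-0.814, 3.033, -0.001]
ft_force: [-1.7, 2.3, 7.0]
opening: 0.0106
gripper_force: 60.4
```

>>> arm_command(
  deltas=[
    {"x": 0.0,"y": 0.0,"z": -0.01,"rx": 0.0,"ry": 0.0,"rz": 0.08,"jaw": 0.0},
    {"x": 0.0,"y": 0.0,"z": -0.01,"rx": 0.0,"ry": 0.0,"rz": 0.16,"jaw": 0.0},
    {"x": 0.0,"y": 0.0,"z": -0.01,"rx": 0.0,"ry": 0.0,"rz": 0.24,"jaw": 0.0},
    {"x": 0.0,"y": 0.0,"z": -0.01,"rx": 0.0,"ry": 0.0,"rz": 0.32,"jaw": 0.0},
    {"x": 0.0,"y": 0.0,"z": -0.01,"rx": 0.0,"ry": 0.0,"rz": 0.4,"jaw": 0.0},
    {"x": 0.0,"y": 0.0,"z": -0.01,"rx": 0.0,"ry": 0.0,"rz": 0.48,"jaw": 0.0},
    {"x": 0.0,"y": 0.0,"z": -0.01,"rx": 0.0,"ry": 0.0,"rz": 0.56,"jaw": 0.0},
    {"x": 0.0,"y": 0.0,"z": -0.01,"rx": 0.0,"ry": 0.0,"rz": 0.64,"jaw": 0.0},
    {"x": 0.0,"y": 0.0,"z": -0.01,"rx": 0.0,"ry": 0.0,"rz": 0.7,"jaw": 0.0},
    {"x": 0.0,"y": 0.0,"z": -0.01,"rx": 0.0,"ry": 0.0,"rz": 0.75,"jaw": 0.0},
    {"x": 0.0,"y": 0.0,"z": -0.01,"rx": 0.0,"ry": 0.0,"rz": 0.78,"jaw": 0.0},
    {"x": 0.0,"y": 0.0,"z": -0.01,"rx": 0.0,"ry": 0.0,"rz": 0.8,"jaw": 0.0},
    {"x": 0.0,"y": 0.0,"z": -0.01,"rx": 0.0,"ry": 0.0,"rz": 0.815,"jaw": 0.0},
    {"x": 0.0,"y": 0.0,"z": -0.01,"rx": 0.0,"ry": 0.0,"rz": 0.815,"jaw": 0.0},
  ],
)

```text
time_s: 40.65
position: [0.6107, -0.1748, 0.1876]
orientation: [-1.157, -2.921, 0.001]
ft_force: [1.8, -1.7, -6.4]
opening: 0.0104
gripper_force: 64.2
```

Run:
```python
from h import *
from station import r
plan((0,-.128,.183),np.pi-.75)
print(r.sense()["ft_torque"])
```

```text
t40.6 pos [ 0.6107 -0.1748  0.1876] psi 2.387 F [ 1.8 -1.7 -6.4] open 0.0104 q [-0.4   0.45  0.13  1.26 -0.    0.35]
  d [0.0021 0.0001 0.0229] w [-0.0003  0.0001 -0.0028] rows 2
[-0.33531234 -0.43721994  1.09603608]
```

At the stop again (1.1 N m, same angle as the first lock). Release, withdraw and do the final check.

>>> arm_command(
  deltas=[
    {"x": 0.0,"y": 0.0,"z": 0.0,"rx": 0.0,"ry": 0.0,"rz": -0.02,"jaw": 0.45},
    {"x": 0.0,"y": 0.0,"z": 0.0,"rx": 0.0,"ry": 0.0,"rz": -0.02,"jaw": 0.45},
    {"x": 0.0,"y": 0.0,"z": 0.0,"rx": 0.0,"ry": 0.0,"rz": -0.02,"jaw": 0.45},
    {"x": 0.0,"y": 0.0,"z": 0.0,"rx": 0.0,"ry": 0.0,"rz": -0.02,"jaw": 0.45},
    {"x": 0.0,"y": 0.0,"z": -0.2,"rx": 0.0,"ry": 0.0,"rz": -0.02,"jaw": 0.45},
    {"x": 0.0,"y": 0.0,"z": -0.4,"rx": 0.0,"ry": 0.0,"rz": -0.02,"jaw": 0.45},
    {"x": 0.0,"y": 0.0,"z": -0.7,"rx": 0.0,"ry": 0.0,"rz": -0.02,"jaw": 0.45},
    {"x": 0.5,"y": 0.5,"z": -0.9,"rx": 0.0,"ry": 0.0,"rz": -0.02,"jaw": 0.45},
    {"x": 0.9,"y": 0.9,"z": -0.9,"rx": 0.0,"ry": 0.0,"rz": -0.02,"jaw": 0.45},
    {"x": 0.9,"y": 0.9,"z": -0.9,"rx": 0.0,"ry": 0.0,"rz": -0.02,"jaw": 0.45},
    {"x": 0.9,"y": 0.9,"z": -0.9,"rx": 0.0,"ry": 0.0,"rz": -0.02,"jaw": 0.45},
    {"x": 0.9,"y": 0.9,"z": -0.9,"rx": 0.0,"ry": 0.0,"rz": -0.02,"jaw": 0.45},
    {"x": 0.9,"y": 0.9,"z": -0.9,"rx": 0.0,"ry": 0.0,"rz": -0.02,"jaw": 0.45},
    {"x": 0.9,"y": 0.9,"z": -0.9,"rx": 0.0,"ry": 0.0,"rz": -0.02,"jaw": 0.45},
  ],
)

```text
time_s: 42.05
position: [0.6028, 0.0819, 0.3689]
orientation: [1.107, 2.939, 0.0]
ft_force: [0.0, -0.5, -0.2]
opening: 0.0383
gripper_force: 0.0
```

Run:
```python
from h import *
from station import r
a=r.capture("side")["frame"][130:280,205:370]; b=r.capture("top")["frame"][140:290,320:420]
print(r.sense()["position"])
cv2.imwrite("pics/f.png",cv2.resize(np.hstack([a,b]),None,fx=3,fy=4,interpolation=cv2.INTER_CUBIC))
```

```text
[0.60294685 0.07925584 0.36809295]
```

View pics/f.png

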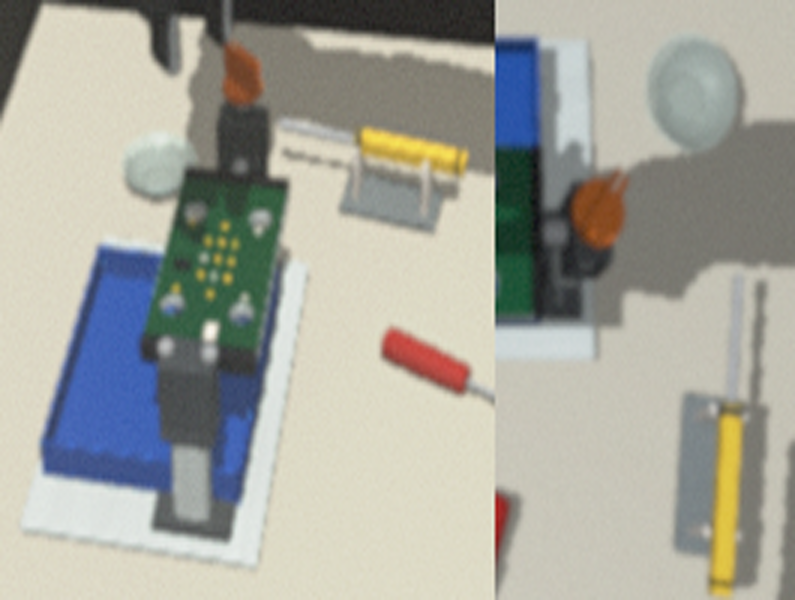

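All four bores are empty, the board corners match the start view ((187,170), (289,183), (143,350)), and the drift lies in both saddles. The dish and screwdriver haven't moved. Handing in.

```bash
python3 -c "
from station import r
print(r.close_job())"
```

```text
the job is handed in; nothing more can be done
None
```

The job is done and handed in at about 42 s: the three red spacers present (1, 2 and 4; bore 3 was already empty) are in the blue tray, the drift is back across its rest, and the board is flat, LED side up, with the knob turned to its stop.

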